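# Fetch the heat sink from behind the shield cups

### The job

Clear the two steel shield cups that block the heat sink: park the wide cup mouth-down, wholly on the round rubber pad, and stack the small cup mouth-down centred on top of it. With both parked there, lift the heat sink off the rack and set it down squarely on the raised copper plate of the amplifier board, its long side along the plate's long side, fins up. Then put each cup back mouth-down on the very spot of the rack that it came from, and leave the screwdriver and the radio knob where they lie.

Things in the scene. Friction and masses are not known exactly. Their poses are not given: they have to be found in the camera images.
- wide_cup_c (a point): wide shield cup: plain bright steel cup, 60 mm diameter, 50 mm high, 3 mm wall, about 0.15 kg, standing mouth-down (closed flat top up) on the rack. Point at its centre, 25 mm above its rim; z up out of its closed top.
- small_cup_c (a point): small shield cup: same steel, 46 mm diameter, 42 mm high, about 0.09 kg, standing mouth-down beside the wide cup, their centres 84 mm apart along the rack's y; which one stands on which side varies. Point at its centre, 21 mm above its rim; z up out of its closed top.
- sink_c (a point): aluminium heat sink, 60 mm along its x, 95 mm along its y, 32 mm high, fins along its y pointing up, about 0.25 kg; it lies on the rack just behind the cups (about 5 mm from the wide one), its y along the rack's y. Grip it across the 60 mm. Point at its centre, 16 mm above its underside.
- pad_top (a point): round black rubber pad, 90 mm diameter, 4 mm thick, fixed on the counter to one side of the rack; the side varies. Point at the centre of its top face, z up.
- plate_top (a point): raised copper plate, 60 mm along its x and 95 mm along its y (the heat sink's own footprint), in the middle of a green circuit board 150 mm (x) by 170 mm (y), fixed on the counter on the other side of the rack. Its top is 14 mm above the counter and 6 mm above the board; black components up to 20 mm tall stand on the board in rows 73 mm from the centre along plus and minus y. Point at the centre of the plate's top face, z up.
- rack: white plastic slotted rack, 220 mm along x, 210 mm along y, fixed on the counter. Its flat floor is 6 mm thick; both cups and the heat sink stand on it. The slots with upright ring magnets (fixed, up to 50 mm above the counter) take up its far edge, x from 66 to 110 mm. Origin at the centre of the underside; x points away from the robot, the cups stand at x = -65 mm, y = plus and minus 42 mm, the heat sink at x = 0, y = 0.
- driver_grip (a point): chrome ratchet screwdriver lying on the counter, 180 mm long: leave alone. Point at the middle of its handle, x along the tool.
- knob_c (a point): brown plastic radio knob, 34 mm diameter, 16 mm high, on the counter: leave alone. Point at its centre.

How it is judged:
On the way, in this order (a step that is already met when the one before it is completed fails the run):
1. the wide cup stands mouth-down on the rubber pad, released, the heat sink not yet moved (horizontal distance between wide_cup_c and pad_top below 0.015 m and z of wide_cup_c in the frame of pad_top between 0.02 and 0.03 m and angle between wide_cup_c's own z axis and vertical below 0.1 rad and distance of sink_c from where it was at the start of the episode below 0.02 m and contact force between the fingers and wide_cup below 0.05 N), for 0.2 s.
2. the small cup stands mouth-down on the wide cup on the pad, released, the heat sink not yet moved (all of step 1 and horizontal distance between small_cup_c and wide_cup_c below 0.01 m and z of small_cup_c in the frame of wide_cup_c between 0.041 and 0.051 m and angle between small_cup_c's own z axis and vertical below 0.1 rad and contact force between the fingers and small_cup below 0.05 N), for 0.2 s.
3. the heat sink lies squarely on the copper plate, released, while both cups are still parked on the pad (horizontal distance between sink_c and plate_top below 0.01 m and z of sink_c in the frame of plate_top between 0.012 and 0.02 m and angle between each of sink_c, wide_cup_c, small_cup_c's own z axis and vertical below 0.1 rad and angle between the y axis of sink_c and the y axis of plate_top, either way round below 0.15 rad and horizontal distance between wide_cup_c and pad_top below 0.015 m and z of wide_cup_c in the frame of pad_top between 0.02 and 0.03 m and horizontal distance between small_cup_c and wide_cup_c below 0.01 m and z of small_cup_c in the frame of wide_cup_c between 0.041 and 0.051 m and contact force between the fingers and sink below 0.05 N), for 0.2 s.
At the end, for the whole second after the job is handed in: Heat sink fins up on the copper plate, centre within 10 mm and long side within 0.15 rad of the plate's; each cup mouth-down on the rack within 15 mm of its start; all released and at rest. Parked on the way: wide cup within 15 mm of the pad's centre, small cup within 10 mm of its axis (horizontal distance between sink_c and plate_top below 0.01 m and z of sink_c in the frame of plate_top between 0.012 and 0.02 m and angle between each of sink_c, wide_cup_c, small_cup_c's own z axis and vertical below 0.1 rad and angle between the y axis of sink_c and the y axis of plate_top, either way round below 0.15 rad and distance of each of wide_cup_c, small_cup_c from where it was at the start of the episode below 0.015 m and linear speed of each of sink, wide_cup, small_cup below 0.02 m/s and contact force between the fingers and sink below 0.05 N and contact force between the fingers and wide_cup below 0.05 N and contact force between the fingers and small_cup below 0.05 N); the robot touches nothing.
It fails at once if the screwdriver is moved by more than 20 mm (distance of driver_grip from where it was at the start of the episode above 0.02 m).
It fails at once if the radio knob is moved by more than 20 mm (distance of knob_c from where it was at the start of the episode above 0.02 m).
It also fails if it takes over 141 s, if anything falls off the work surface, if the arm or the gripper's body presses on something with over 40 N, if the wrist force passes 120 N, or if a joint passes its speed limit or range.

### The arm

A 6-joint arm with a two-finger parallel gripper is mounted at the origin on the work surface. World frame = base frame: x ahead of the robot, y to its left, z up, the work surface at z = 0. Lengths are in m, angles in rad, forces in N, time in s.
With the tool pointing down it reaches from about 0.35 to 1 m from the base axis. Payload 7.1 kg.
Tool frame: the origin (TCP) lies at the very end of the fingers, on their centre line; the grasp point (between the pads) lies 19 mm behind it; x points along the fingers, y is the direction in which the jaws open and shut, and the axes are right-handed (so a half turn about x gives the same grasp; the last joint's range is limited). The gripper opens to 85 mm and grips with 20 to 120 N. Pads are 22 mm wide; open, the fingers measure 114 mm over their backs; the gripper's body (76 mm by 85 mm) begins 54 mm behind the grasp point. The pads swing forward as they close: fully open they stand 13 mm farther back than shut.
Start: joints at [-1.293, 0.423, 1.63, -0, 1.089, -0.019], TCP at [0.183, -0.598, 0.231] pointing down, gripper open.
Joint ranges: [-3, 3], [-0.9, 2.11], [0.09, 2.58], [-1.31, 4.45], [0.11, 2.69], [-2.54, 2.54]. Speed limits (rad/s): [2.39, 2.39, 3.01, 3.14, 3.14, 3.14].

### API

Orientations are given as a unit quaternion [w, x, y, z].
In Python, from plant import get_obs, snapshot, finish_job gives the robot as it stands.
- The arm moves only by the tool step_arm, never from a script. Its argument "motion" is text: rows parted by semicolons, each of 7 numbers parted by spaces: the closure, from 0 (fully open) to 1 (shut), then the shift along the tool's x, y, z as a fraction of full scale, then the turn, a rotation vector about the tool's x, y, z as a fraction of full scale. In form: fingers dx dy dz ax ay az; .... A call has 1 to 20 rows; each row is the pose to reach, as a shift and turn from the pose commanded when the call began, along the tool's axes at that moment, turning the shorter way round; what a row does not reach only later rows make up. Full scale, the value 1, is 15 cm for a shift and 360 degrees for a turn. A row lasts 1/12 s, in which the tool goes at most 41.7 mm and 7.16 degrees, less where a joint would pass 70% of its speed; a pose out of reach is approached as far as the arm can. A call with a number of a shift or a turn outside -1 to 1 is refused whole. A call with a gripper value outside its range is refused whole. The fingers move at their own pace and stop on an object; "force" is the grip in N (left out, the last holds). Time passes only in rows, so rows that repeat a pose let the fingers close. It gives the time, the measured TCP pose, the force and the opening at its end, in the units of the state.
- get_obs(): the state, without advancing time (a new reading comes with each control period).
- snapshot(name): name is "scene" or "top"; returns a dict with "img" (420x560x3 uint8, red, green, blue), "intrinsics" (3x3 intrinsics, pixels), "pose" (4x4, takes a point from camera to world coordinates). Camera axes: x right, y down, z forward; pixel columns grow to the right and rows downward; lengths in m; the calibration is good to about 2 mm. A picture is of the moment at which its call begins. There is no depth.
- finish_job(): hands the job in, once; it reports no verdict.
The state is a dict: "t": time; "q": joint angles; "joint_vel": joint speeds; "tau": joint torques, N m; "tool_pos": TCP position; "ee_rot": TCP orientation; "force": force on the tool from outside, world axes, zero at the start; "moment": the same for the moment, N m; "gripper_width": finger opening in m.
Only numpy, scipy, OpenCV 4.12 (cv2) and the standard library are available. Lean on these libraries where they do the work, as an engineer would, in place of code of your own. Each camera call takes 0.05 s, during which the arm holds its last target.

## Working session

There is one attempt and no reset: what is moved stays moved. The work goes in short steps, Python scripts to look and compute and a tool call to move; the robot and the scene stay as the last step left them, time stands still between calls to the robot, and variables do not carry over. Pictures are saved under pics/ and viewed, and the job is handed in when it is done.

Besides the shell and the picture viewer there is one more tool, called as name(argument=value, ...) on one line, values as JSON. step_arm: Moves the arm, as the interface text tells. Shift numbers are shares of 15 cm and turn numbers shares of 360 degrees, none past 1 either way. Its arguments: {"type":"object","properties":{"motion":{"type":"string"},"force":{"type":"number"}},"required":["motion"]}

```bash
mkdir -p pics; ls; python3 - <<'E'
from plant import get_obs, snapshot
import cv2,numpy as np
o=get_obs();print(o)
for n in("scene","top"):
    s=snapshot(n);cv2.imwrite(f"pics/{n}0.png",s["img"][:,:,::-1]);print(n,s["intrinsics"],s["pose"])
    np.savez(f"pics/{n}0.npz",**s)
E
```

```text
pics
{'t': 0.0, 'q': array([-1.29302931e+00,  4.23822465e-01,  1.63073070e+00,  2.93489790e-05,
        1.08860538e+00, -1.90080346e-02]), 'joint_vel': array([-2.24295809e-04, -1.17739034e-03,  5.65134820e-05, -1.28942063e-04,
        5.43268432e-04, -8.28190470e-05]), 'tau': array([ 1.18133201e-03, -5.57379806e+01, -2.81741881e+01, -7.86826672e-05,
        7.50816660e-03, -1.73278458e-06]), 'tool_pos': array([ 0.18264442, -0.59712078,  0.23054118]), 'ee_rot': array([-0.10398621, -0.6992744 , -0.10508658,  0.69939903]), 'force': array([ 0.68198889,  0.17368553, -0.36130345]), 'moment': array([ 0.02530683, -0.01963092, -0.01791827]), 'gripper_width': 0.0856123587834516}
scene [[448.65417321   0.         281.145369  ]
 [  0.         448.65417321 215.16882649]
 [  0.           0.           1.        ]] [[-0.82515328  0.41288106 -0.38555323  0.93017613]
 [ 0.56490447  0.60038332 -0.56605901  0.54535891]
 [-0.00223532 -0.68488619 -0.72864663  0.72492218]
 [ 0.          0.          0.          1.        ]]
top [[403.22358504   0.         276.37766291]
 [  0.         403.22358504 203.31907348]
 [  0.           0.           1.        ]] [[-0.08572167 -0.9716309   0.2204205   0.40692203]
 [-0.99629722  0.08212864 -0.02543112  0.01092048]
 [ 0.00660683 -0.22178433 -0.97507336  0.84371626]
 [ 0.          0.          0.          1.        ]]
```

View pics/scene0.png

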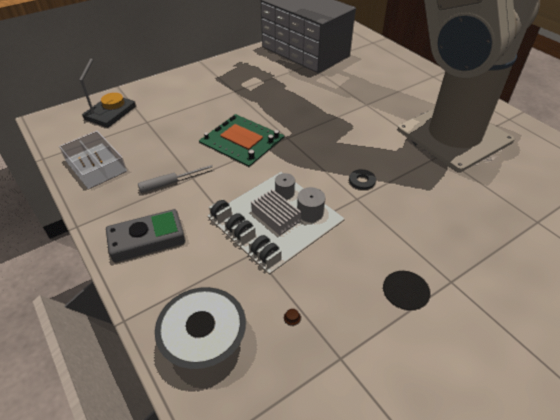

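View pics/top0.png

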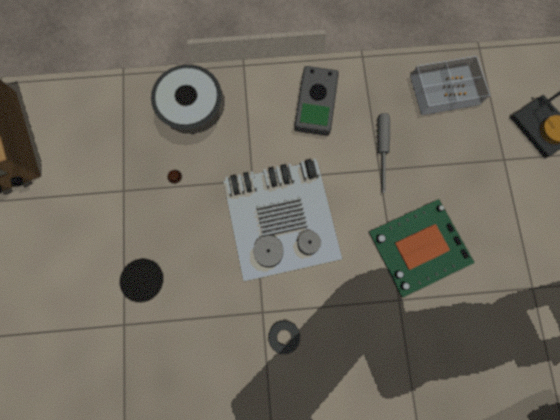

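The scene view shows the wide cup near (311,205), the small cup at (285,186), the sink at (275,212), the pad at (406,290) and the copper plate at (241,136). In the top view the pad is at (141,280) and the plate at (422,247). The rack is at (282,220), the wide cup at (268,251) and the small cup at (309,242). Next I'll segment these and measure positions.

```bash
cat > h.py <<'E'
import numpy as np,cv2
def ray(s,px,z):
    px=np.atleast_2d(np.asarray(px,float)); K=s["intrinsics"];T=s["pose"]
    d=np.c_[(px[:,0]-K[0,2])/K[0,0],(px[:,1]-K[1,2])/K[1,1],np.ones(len(px))]@T[:3,:3].T
    o=T[:3,3]; return (o+d*((z-o[2])/d[:,2])[:,None])
def proj(s,P):
    P=np.atleast_2d(P);T=s["pose"];c=(P-T[:3,3])@T[:3,:3];u=c@s["intrinsics"].T
    return u[:,:2]/u[:,2:]
def load(n): return dict(np.load(f"pics/{n}.npz"))
def blob(m,near,mn=20):
    n,l,st,ce=cv2.connectedComponentsWithStats(m.astype(np.uint8))
    c=[i for i in range(1,n) if st[i,4]>mn]
    i=min(c,key=lambda i:np.hypot(*(ce[i]-near)));mm=(l==i).astype(np.uint8)
    ct=max(cv2.findContours(mm,cv2.RETR_EXTERNAL,cv2.CHAIN_APPROX_NONE)[0],key=len)[:,0]
    return mm,ct
def rectw(s,ct,z):
    P=ray(s,ct,z)[:,:2]; r=cv2.minAreaRect((P*1000).astype(np.float32));return r
E
python3 - <<'E'
from h import *
for n,w in(("top0",{"pad":(141,280),"plate":(422,247),"rack":(282,220)}),("scene0",{"pad":(406,290),"plate":(241,136),"rack":(290,230)})):
    s=load(n);im=s["img"];hsv=cv2.cvtColor(im,cv2.COLOR_RGB2HSV);H,S,V=cv2.split(hsv)
    for k,p in w.items():
        print(n,k,hsv[p[1],p[0]])
        if k=="pad": m=V<50;z=.004
        elif k=="plate": m=((H<14)&(S>140)&(V>90));z=.014
        else: m=(V>120)&(S<45);z=.006
        mm,ct=blob(m,p)
        P=ray(s,ct,z)[:,:2]
        print(len(ct),mm.sum(),"minrect",rectw(s,ct,z))
        if k=="pad": print(cv2.fitEllipse((P*1000).astype(np.float32)))
s=load("top0");cv2.imwrite("pics/ztop.png",cv2.resize(s["img"][150:300,205:350,::-1],None,fx=4,fy=4,interpolation=cv2.INTER_CUBIC))
s=load("scene0");cv2.imwrite("pics/zsc.png",cv2.resize(s["img"][165:275,195:350,::-1],None,fx=5,fy=5,interpolation=cv2.INTER_CUBIC))
E
```

```text
top0 pad [24 47 27]
120 1409 minrect ((460.5698547363281, 278.59637451171875), (84.7177963256836, 84.53184509277344), 69.66122436523438)
((460.66705322265625, 278.2523193359375), (83.47037506103516, 84.33464050292969), 14.33509349822998)
top0 plate [ 10 163 139]
127 1313 minrect ((478.7400207519531, -302.6628723144531), (59.723419189453125, 94.89437866210938), 19.68973159790039)
top0 rack [ 90  16 126]
2052 38460 minrect ((652.011474609375, 36.49476623535156), (548.1068725585938, 547.437744140625), 0.07317335158586502)
scene0 pad [15 28 36]
118 1372 minrect ((462.5797119140625, 280.6711730957031), (86.04991912841797, 85.10930633544922), 26.072826385498047)
((462.514404296875, 280.5751037597656), (84.61717987060547, 85.16195678710938), 117.33883666992188)
scene0 plate [ 10 177 169]
83 525 minrect ((478.9277648925781, -300.583984375), (60.93593978881836, 96.34223175048828), 19.894922256469727)
scene0 rack [ 25  15 182]
938 4022 minrect ((550.97216796875, -18.648765563964844), (246.81369018554688, 212.20120239257812), 7.5023579597473145)
```

View pics/ztop.png

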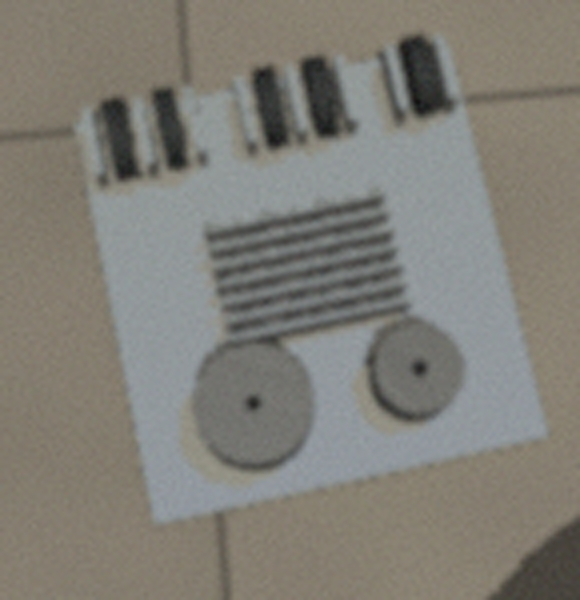

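View pics/zsc.png

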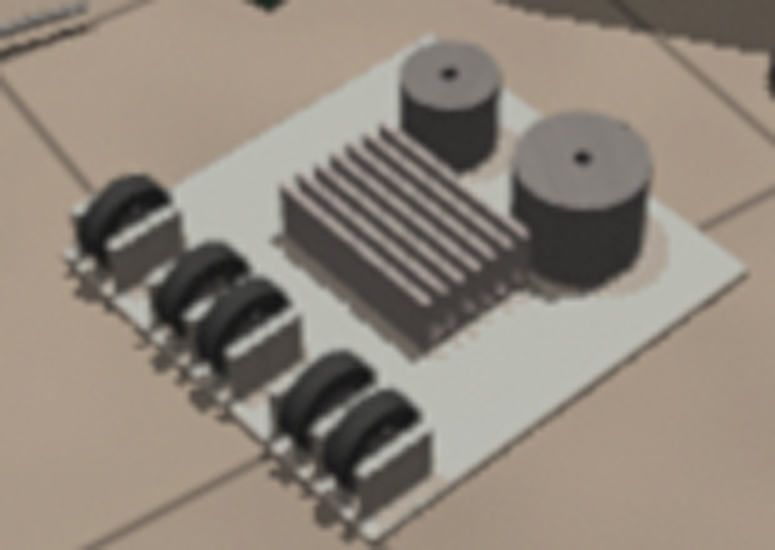

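The zooms show a dark centre dot on each cup top. In the top view the dots are at about (268,250) for the wide cup and (309.5,241.7) for the small. In the scene view they are at about (311,196) and (284.5,179.5). I'll triangulate these and get the rack yaw.

```bash
python3 - <<'E'
from h import *
def dot(s,p,r=5):
    g=cv2.cvtColor(s["img"],cv2.COLOR_RGB2GRAY).astype(float);x,y=map(int,p)
    w=g[y-r:y+r+1,x-r:x+r+1];w=np.clip(np.median(w)-25-w,0,None)
    Y,X=np.mgrid[y-r:y+r+1,x-r:x+r+1];return (X*w).sum()/w.sum(),(Y*w).sum()/w.sum()
t=load("top0");c=load("scene0")
W=[];
for n,pt,pc,z in(("wide",(268,250),(311,196),.056),("small",(309,242),(284,179),.048)):
    a=dot(t,pt,4);b=dot(c,pc,3);A=ray(t,[a],z)[0];B=ray(c,[b],z)[0]
    print(n,a,b,A,B,(A+B)/2);W.append((A+B)/2)
d=W[0]-W[1];print("dist",np.hypot(*d[:2]),"rack yaw deg",np.degrees(np.arctan2(d[1],d[0]))-90)
# near edge rack / all edges
for n,s,box,m in(("top",t,(215,150,350,290),0),):
    H,S,V=cv2.split(cv2.cvtColor(s["img"],cv2.COLOR_RGB2HSV))
    im=s["img"].astype(int); mm=((im[:,:,2]-im[:,:,0])>-8)&(V>85)
    mm[:150]=0;mm[290:]=0;mm[:,:215]=0;mm[:,350:]=0
    mm,ct=blob(mm,(282,220),500);r=rectw(s,ct,.006);print("rack",r)
    cv2.imwrite("pics/mrack.png",mm*255)
for n,s,pts in (("top",t,[(207,225),(383,195),(409,310),(228,343)]),):
    p=(np.array(pts)+.5)/4-.5+[205,150];print(ray(s,p,.038),ray(s,p,.038).mean(0))
# driver & knob & ring
print("ring",ray(t,[(283,336)],.0),"knob",ray(t,[(174,177)],.01),"driver",ray(t,[(384,115),(382,192)],.01))
E
```

```text
wide (np.float64(267.87866108786613), np.float64(250.26778242677824)) (np.float64(310.9838056680162), np.float64(196.1578947368421)) [0.49277058 0.01495807 0.056     ] [0.49243916 0.01585167 0.056     ] [0.49260487 0.01540487 0.056     ]
small (np.float64(309.42986425339365), np.float64(241.61990950226243)) (np.float64(284.3736263736264), np.float64(179.32967032967034)) [ 0.50371088 -0.06844059  0.048     ] [ 0.50383396 -0.06728211  0.048     ] [ 0.50377242 -0.06786135  0.048     ]
dist 0.08401177124056973 rack yaw deg 7.6388468776452925
rack ((564.541748046875, -17.574050903320312), (225.56533813476562, 209.87307739257812), 7.634228229522705)
[[ 0.58716262  0.03113968  0.038     ]
 [ 0.59528852 -0.06014746  0.038     ]
 [ 0.53465056 -0.06734194  0.038     ]
 [ 0.52564615  0.02516073  0.038     ]] [ 0.56068696 -0.01779725  0.038     ]
ring [[ 0.32584439 -0.00097054  0.        ]] knob [[0.67169871 0.20340553 0.01      ]] driver [[ 0.77689255 -0.26796995  0.01      ]
 [ 0.6010943  -0.23796719  0.01      ]]
```

View pics/mrack.png

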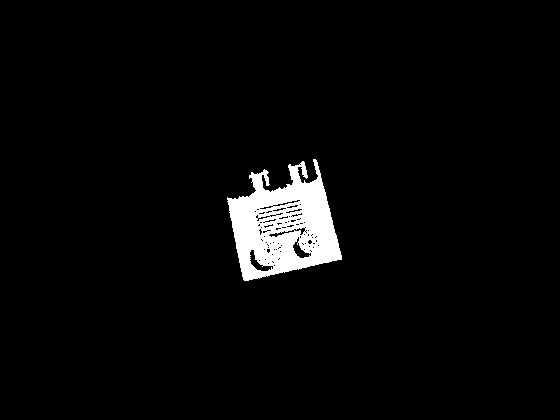

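```bash
cat >> h.py <<'E'
from scipy.spatial.transform import Rotation as R
def go(xyz,az):
    """print fractions to bring TCP to xyz with tool x down, tool y azimuth az (deg)"""
    from plant import get_obs
    o=get_obs();q=o["ee_rot"];A=R.from_quat([q[1],q[2],q[3],q[0]])
    a=np.radians(az);x=np.array([0,0,-1.]);y=np.array([np.cos(a),np.sin(a),0]);B=R.from_matrix(np.c_[x,y,np.cross(x,y)])
    d=A.inv().apply(np.array(xyz)-o["tool_pos"]);r=(A.inv()*B).as_rotvec()
    M=A.as_matrix()
    print("t",round(o["t"],2),"tcp",o["tool_pos"].round(4),"az",np.degrees(np.arctan2(M[1,1],M[0,1])).round(2),"w",round(o["gripper_width"],4),"F",o["force"].round(1),"q1,q6",o["q"][[0,5]].round(2))
    print("shift",(d/.15).round(4),"turn",(r/2/np.pi).round(4), "deg",np.degrees(np.linalg.norm(r)).round(1),"mm",np.linalg.norm(d*1000).round(1))
E
python3 - <<'E'
from h import *
go((0.4926,0.0154,0.15),67.6)
go((0.4926,0.0154,0.15),-112.4)
E
```

```text
t 0.1 tcp [ 0.1827 -0.5972  0.2306] az -72.99 w 0.0854 F [-1.2  0.7  0.1] q1,q6 [-1.29 -0.02]
shift [ 0.5422 -3.3003 -3.1701] turn [-3.905e-01 -3.000e-04  1.000e-04] deg 140.6 mm 691.2
t 0.1 tcp [ 0.1827 -0.5972  0.2306] az -72.99 w 0.0854 F [-1.2  0.7  0.1] q1,q6 [-1.29 -0.02]
shift [ 0.5422 -3.3003 -3.1701] turn [1.095e-01 1.000e-04 2.000e-04] deg 39.4 mm 691.2
```

step_arm(motion="0 0 -0.4 -0.4 -0.04 0 0; 0 0 -0.7 -0.7 -0.07 0 0; 0 0 -1 -1 -0.1 0 0; 0 0 -1 -1 -0.13 0 0; 0 0 -1 -1 -0.13 0 0; 0 0 -1 -1 -0.13 0 0; 0 0 -1 -1 -0.13 0 0; 0 0 -1 -1 -0.13 0 0; 0 0 -1 -1 -0.13 0 0", force=40)

```text
t: 0.85
tool_pos: [0.2824, -0.4102, 0.2312]
ee_rot: [-0.373, -0.601, -0.373, 0.601]
force: [-0.7, -0.0, 0.5]
gripper_width: 0.0854
```

```bash
python3 -c "
from h import *
go((0.4926,0.0154,0.15),67.6)"
```

```text
t 0.85 tcp [ 0.2824 -0.4102  0.2312] az -26.31 w 0.0854 F [-0.7 -0.   0.5] q1,q6 [-0.99 -0.53]
shift [ 5.4180e-01 -1.4000e-03 -3.1644e+00] turn [-0.2608 -0.      0.    ] deg 93.9 mm 481.6
```

step_arm(motion="0 0 0 -0.3 -0.03 0 0; 0 0 0 -0.6 -0.06 0 0; 0 0 0 -0.85 -0.08 0 0; 0 0 0 -1 -0.1 0 0; 0 0 0 -1 -0.12 0 0; 0 0 0 -1 -0.13 0 0; 0 0 0 -1 -0.13 0 0; 0 0 0 -1 -0.13 0 0")

```text
t: 1.52
tool_pos: [0.3486, -0.276, 0.2312]
ee_rot: [0.581, 0.403, 0.581, -0.403]
force: [-0.2, 0.1, -0.1]
gripper_width: 0.0852
```

```bash
python3 -c "
from h import *
go((0.4926,0.0154,0.15),67.6)"
```

```text
t 1.52 tcp [ 0.3486 -0.276   0.2312] az 20.59 w 0.0852 F [-0.2  0.1 -0.1] q1,q6 [-0.7  -1.06]
shift [ 0.5415  1.5821 -1.4811] turn [-0.1306 -0.      0.    ] deg 47.0 mm 335.1
```

step_arm(motion="0 0 0.3 -0.3 -0.03 0 0; 0 0 0.6 -0.6 -0.06 0 0; 0 0 0.85 -0.8 -0.08 0 0; 0 0 1 -0.95 -0.1 0 0; 0 0 1 -0.95 -0.12 0 0; 0 0 1 -0.95 -0.13 0 0; 0 0 1 -0.95 -0.13 0 0; 0 0 1 -0.95 -0.13 0 0")

```text
t: 2.18
tool_pos: [0.4391, -0.0891, 0.2311]
ee_rot: [0.693, 0.139, 0.694, -0.139]
force: [-1.1, 0.1, -0.5]
gripper_width: 0.0853
```

```bash
python3 -c "
from h import *
go((0.4926,0.0154,0.15),67.6)"
```

```text
t 2.18 tcp [ 0.4391 -0.0891  0.2311] az 67.39 w 0.0853 F [-1.1  0.1 -0.5] q1,q6 [-0.23 -1.4 ]
shift [0.5407 0.7805 0.0614] turn [-0.0006 -0.0001  0.    ] deg 0.2 mm 142.7
```

step_arm(motion="0 0.1 0.2 0.02 0 0 0; 0 0.25 0.45 0.04 0 0 0; 0 0.4 0.65 0.06 0 0 0; 0 0.54 0.78 0.061 0 0 0; 0 0.54 0.78 0.061 0 0 0; 0 0.54 0.78 0.061 0 0 0")

```text
t: 2.68
tool_pos: [0.4916, 0.0148, 0.1491]
ee_rot: [0.692, 0.14, 0.694, -0.14]
force: [0.2, -0.2, 1.0]
gripper_width: 0.0856
```

```bash
python3 -c "
from h import *
go((0.4926,0.0154,0.014),67.6)"
```

```text
t 2.68 tcp [0.4916 0.0148 0.1491] az 67.2 w 0.0856 F [ 0.2 -0.2  1. ] q1,q6 [ 0.01 -1.17]
shift [0.9004 0.0073 0.0074] turn [-0.0011 -0.0005  0.0002] deg 0.4 mm 135.1
```

step_arm(motion="0 0.15 0.007 0.007 0 0 0; 0 0.3 0.007 0.007 0 0 0; 0 0.42 0.007 0.007 0 0 0; 0 0.5 0.007 0.007 0 0 0; 0 0.5 0.007 0.007 0 0 0")

```text
t: 3.1
tool_pos: [0.4924, 0.014, 0.0743]
ee_rot: [0.692, 0.14, 0.694, -0.14]
force: [-0.7, 0.1, -0.7]
gripper_width: 0.0851
```

```bash
cat > pic.py <<'E'
import sys
from h import *
from plant import snapshot
tag=sys.argv[1];o=[]
for n in("scene","top"):
    s=snapshot(n);np.savez(f"pics/{n}{tag}.npz",**s);x,y=map(int,sys.argv[2 if n=="scene" else 3].split(","))
    x=max(0,min(x-65,430));y=max(0,min(y-75,270));o.append(cv2.resize(s["img"][y:y+150,x:x+130,::-1],None,fx=3,fy=3,interpolation=cv2.INTER_CUBIC))
    print(n,"origin",x,y)
cv2.imwrite(f"pics/p{tag}.png",np.hstack(o))
E
python3 pic.py 1 300,195 280,240
python3 -c "
from h import *
go((0.4926,0.0154,0.014),67.6)"
```

```text
scene origin 235 120
top origin 215 165
t 3.2 tcp [0.4939 0.0143 0.0761] az 67.21 w 0.0854 F [-1.2  0.1  0.1] q1,q6 [ 0.01 -1.17]
shift [ 0.4138  0.0032 -0.0107] turn [-0.0011  0.0001 -0.    ] deg 0.4 mm 62.1
```

View pics/p1.png

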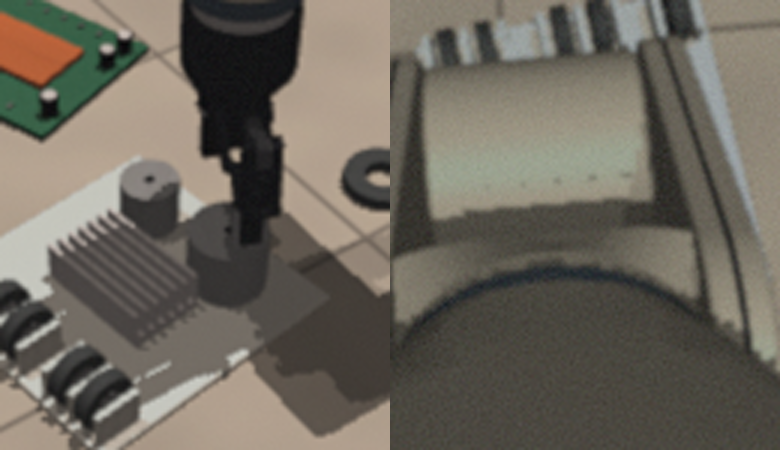

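The scene half shows the gripper straddling the wide cup at about full-frame (311,195), clear of the sink and the small cup. The arm hides it in the top view. Descending now.

step_arm(motion="0 0.1 0 0 0 0 0; 0 0.22 0 -0.01 0 0 0; 0 0.33 0 -0.01 0 0 0; 0 0.41 0 -0.01 0 0 0; 0 0.41 0 -0.01 0 0 0; 0 0.41 0 -0.01 0 0 0; 0.3 0.41 0 -0.01 0 0 0; 0.4 0.41 0 -0.01 0 0 0; 0.4 0.41 0 -0.01 0 0 0; 0.5 0.41 0 -0.01 0 0 0; 0.5 0.41 0 -0.01 0 0 0; 0.5 0.41 0 -0.01 0 0 0; 0.5 0.41 0 -0.01 0 0 0")

```text
t: 4.28
tool_pos: [0.493, 0.016, 0.0152]
ee_rot: [0.694, 0.139, 0.693, -0.139]
force: [-1.8, -0.8, 8.2]
gripper_width: 0.0603
```

```bash

python3 -c "
from h import *
go((0.4926,0.0154,0.1),67.6)"
```

```text
t 4.28 tcp [0.493  0.016  0.0152] az 67.39 w 0.0603 F [-1.8 -0.8  8.2] q1,q6 [ 0.01 -1.17]
shift [-5.654e-01 -4.400e-03 -1.000e-04] turn [-0.0006  0.0003 -0.0001] deg 0.2 mm 84.8
```

step_arm(motion="0.6 -0.05 0 0 0 0 0; 0.6 -0.15 0 0 0 0 0; 0.6 -0.3 0 0 0 0 0; 0.6 -0.42 0 0 0 0 0; 0.6 -0.5 0 0 0 0 0; 0.6 -0.55 0 0 0 0 0; 0.6 -0.55 0 0 0 0 0")

```text
t: 4.87
tool_pos: [0.4933, 0.0161, 0.0983]
ee_rot: [0.695, 0.139, 0.692, -0.138]
force: [0.9, -0.4, -2.3]
gripper_width: 0.0604
```

```bash

python3 -c "
from h import *
go((0.4616,0.2795,0.1),67.4)"
```

```text
t 4.87 tcp [0.4933 0.0161 0.0983] az 67.41 w 0.0604 F [ 0.9 -0.4 -2.3] q1,q6 [ 0.01 -1.17]
shift [-0.0121  1.5399 -0.8697] turn [ 0.      0.0005 -0.0002] deg 0.2 mm 265.3
```

step_arm(motion="0.6 0 0.1 -0.05 0 0 0; 0.6 0 0.25 -0.13 0 0 0; 0.6 0 0.45 -0.24 0 0 0; 0.6 0 0.65 -0.35 0 0 0; 0.6 0 0.82 -0.45 0 0 0; 0.6 0 0.94 -0.53 0 0 0; 0.6 0 1 -0.57 0 0 0; 0.6 0 1 -0.57 0 0 0")

```text
t: 5.53
tool_pos: [0.4701, 0.189, 0.0957]
ee_rot: [0.693, 0.137, 0.694, -0.138]
force: [-0.0, 0.3, -1.2]
gripper_width: 0.06
```

```bash

python3 -c "
from h import *
go((0.4616,0.2795,0.1),67.4)"
```

```text
t 5.53 tcp [0.4701 0.189  0.0957] az 67.56 w 0.06 F [-0.   0.3 -1.2] q1,q6 [ 0.36 -0.82]
shift [-0.0285  0.5357 -0.2827] turn [ 0.0004 -0.0001  0.0001] deg 0.2 mm 91.0
```

step_arm(motion="0.6 0 0.1 -0.05 0 0 0; 0.6 0 0.25 -0.13 0 0 0; 0.6 0 0.4 -0.21 0 0 0; 0.6 0 0.5 -0.26 0 0 0; 0.6 0 0.535 -0.283 0 0 0; 0.6 0 0.535 -0.283 0 0 0; 0.6 0.1 0.535 -0.283 0 0 0; 0.6 0.22 0.535 -0.283 0 0 0; 0.6 0.32 0.535 -0.283 0 0 0; 0.6 0.4 0.535 -0.283 0 0 0; 0.6 0.44 0.535 -0.283 0 0 0; 0.6 0.44 0.535 -0.283 0 0 0; 0.6 0.44 0.535 -0.283 0 0 0")

```text
t: 6.62
tool_pos: [0.4627, 0.2772, 0.0303]
ee_rot: [0.693, 0.139, 0.694, -0.139]
force: [-0.3, -0.4, -0.6]
gripper_width: 0.0598
```

```bash

python3 pic.py 2 406,280 145,270
python3 -c "
from h import *
go((0.4616,0.2795,0.0132),67.4)"
```

```text
scene origin 341 205
top origin 80 195
t 6.72 tcp [0.4631 0.2779 0.031 ] az 67.39 w 0.0599 F [ 1.   0.3 -1.4] q1,q6 [ 0.52 -0.66]
shift [ 0.1186  0.0061 -0.0138] turn [-0.      0.0001 -0.0001] deg 0.1 mm 17.9
```

View pics/p2.png

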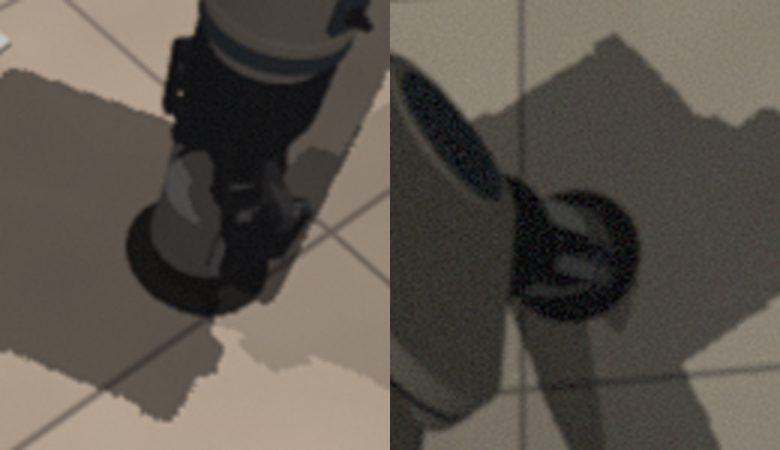

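step_arm(motion="0.6 0.04 0.006 -0.01 0 0 0; 0.6 0.08 0.006 -0.014 0 0 0; 0.6 0.1 0.006 -0.014 0 0 0; 0.6 0.112 0.006 -0.014 0 0 0; 0.6 0.112 0.006 -0.014 0 0 0; 0.6 0.112 0.006 -0.014 0 0 0")

```text
t: 7.22
tool_pos: [0.4609, 0.2795, 0.0134]
ee_rot: [0.693, 0.138, 0.693, -0.138]
force: [-0.3, -0.0, -1.7]
gripper_width: 0.06
```

```bash

python3 -c "
from h import *
go((0.4616,0.2795,0.0132),67.4)
import cv2;s=load('scene2');cv2.imwrite('pics/z2.png',cv2.resize(s['img'][240:320,370:450,::-1],None,fx=7,fy=7,interpolation=cv2.INTER_CUBIC))"
```

```text
t 7.22 tcp [0.4609 0.2795 0.0134] az 67.42 w 0.06 F [-0.3 -0.  -1.7] q1,q6 [ 0.52 -0.65]
shift [0.0013 0.0018 0.0042] turn [ 0. -0.  0.] deg 0.0 mm 0.7
```

View pics/z2.png

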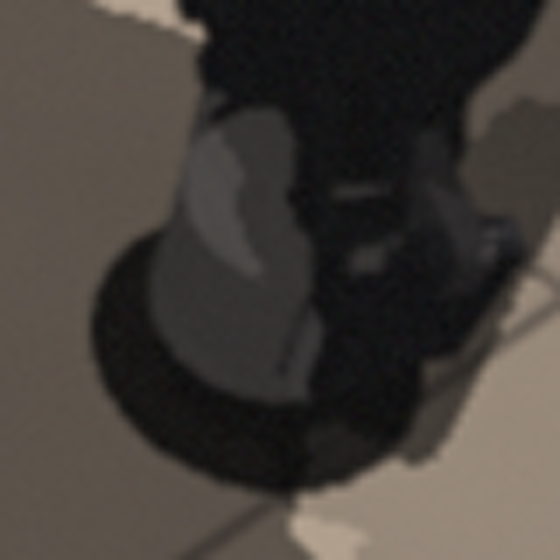

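```bash

python3 -c "
from h import *
s=load('scene2');o=proj(s,[[.43,.265,.02],[.43,.265,.07],[.49,.265,.02],[.49,.265,.07]]);print((o-[370,240])*7)"
```

```text
[[307.00256249 218.05535773]
 [347.41768899 105.51239404]
 [147.87052095 321.21598807]
 [182.24975799 210.10658758]]
```

step_arm(motion="0.6 0.005 0 0.004 0 0 0; 0.3 0.005 0 0.004 0 0 0; 0.1 0.005 0 0.004 0 0 0; 0 0.005 0 0.004 0 0 0; 0 0.005 0 0.004 0 0 0; 0 0.005 0 0.004 0 0 0; 0 0.005 0 0.004 0 0 0")

```text
t: 7.8
tool_pos: [0.4617, 0.2792, 0.0127]
ee_rot: [0.693, 0.139, 0.693, -0.139]
force: [0.0, 0.0, 0.0]
gripper_width: 0.0854
```

The projected vertical slants the same way as the cup edge, so the cup is upright. It is released, so I'll retreat.

step_arm(motion="0 -0.1 0 0 0 0 0; 0 -0.3 0 0 0 0 0; 0 -0.55 0 0 0 0 0; 0 -0.8 0 0 0 0 0; 0 -0.95 0 0 0 0 0; 0 -1 0 0 0 0 0; 0 -1 0 0 0 0 0")

```text
t: 8.38
tool_pos: [0.4628, 0.2799, 0.165]
ee_rot: [0.695, 0.14, 0.692, -0.137]
force: [0.2, 0.1, -0.5]
gripper_width: 0.0856
```

```bash

python3 -c "
from h import *
go((.5038,-.0679,.163),97.6)"
```

```text
t 8.38 tcp [0.4628 0.2799 0.165 ] az 67.4 w 0.0856 F [ 0.2  0.1 -0.5] q1,q6 [ 0.52 -0.65]
shift [ 0.0088 -2.0356  1.1434] turn [-0.0839  0.0006 -0.0004] deg 30.2 mm 350.2
```

step_arm(motion="0 0 -0.15 0.08 -0.01 0 0; 0 0 -0.4 0.22 -0.03 0 0; 0 0 -0.65 0.37 -0.05 0 0; 0 0 -0.9 0.5 -0.06 0 0; 0 0 -1 0.57 -0.084 0 0; 0 0 -1 0.57 -0.084 0 0")

```text
t: 8.88
tool_pos: [0.4818, 0.1035, 0.1607]
ee_rot: [0.704, -0.049, 0.707, 0.048]
force: [-0.3, 0.2, 0.6]
gripper_width: 0.0854
```

```bash

python3 pic.py 3 406,280 145,270
python3 -c "
from h import *
go((.5038,-.0679,.163),97.6)"
```

```text
scene origin 341 205
top origin 80 195
t 8.98 tcp [0.4819 0.1064 0.161 ] az 97.48 w 0.0854 F [ 0.3 -0.4  0.6] q1,q6 [ 0.19 -1.51]
shift [-0.0131 -1.171  -0.0064] turn [-0.0003 -0.0005  0.    ] deg 0.2 mm 175.7
```

View pics/p3.png

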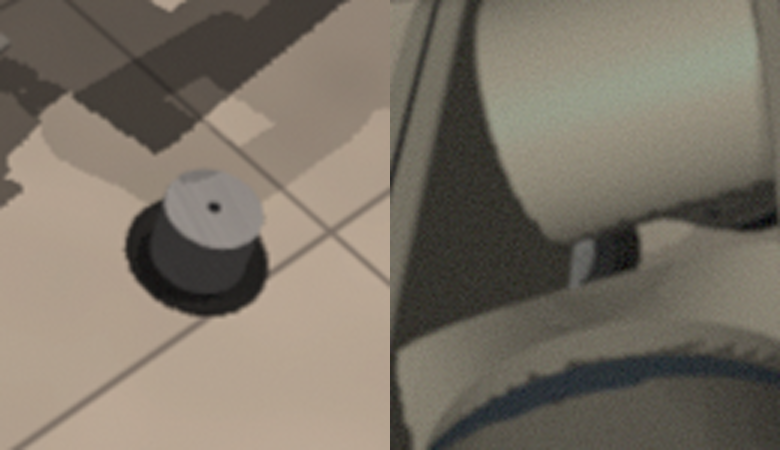

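The wide cup stands upright and centred on the pad, with its top dot at about (412,274) in the scene frame. I'll measure it and continue to the small cup.

```bash
cat >> h.py <<'E'
def dot(s,p,r=3):
    g=cv2.cvtColor(s["img"],cv2.COLOR_RGB2GRAY).astype(float);x,y=map(int,p)
    w=g[y-r:y+r+1,x-r:x+r+1];w=np.clip(np.median(w)-25-w,0,None)
    Y,X=np.mgrid[y-r:y+r+1,x-r:x+r+1];return (X*w).sum()/w.sum(),(Y*w).sum()/w.sum()
E
python3 -c "
from h import *
s=load('scene3');d=dot(s,(412,274));print(d,ray(s,[d],.054))"
```

```text
(np.float64(411.9331941544885), np.float64(273.6617954070981)) [[0.46114292 0.28053695 0.054     ]]
```

step_arm(motion="0 0 -0.15 0 0 0 0; 0 0 -0.4 0 0 0 0; 0 0 -0.65 0 0 0 0; 0 0 -0.9 0 0 0 0; 0 0 -1 -0.006 0 0 0; 0 0 -1 -0.006 0 0 0")

```text
t: 9.48
tool_pos: [0.5018, -0.0428, 0.1616]
ee_rot: [0.705, -0.046, 0.706, 0.046]
force: [0.4, 0.2, -0.6]
gripper_width: 0.0853
```

```bash

python3 -c "
from h import *
go((.5038,-.0679,.05),97.6)"
```

```text
t 9.48 tcp [ 0.5018 -0.0428  0.1616] az 97.42 w 0.0853 F [ 0.4  0.2 -0.6] q1,q6 [-0.11 -1.81]
shift [ 0.7441 -0.1679 -0.0075] turn [-0.0005 -0.0002  0.    ] deg 0.2 mm 114.4
```

step_arm(motion="0 0 -0.08 0 0 0 0; 0 0 -0.167 -0.007 0 0 0; 0 0.1 -0.167 -0.007 0 0 0; 0 0.25 -0.167 -0.007 0 0 0; 0 0.4 -0.167 -0.007 0 0 0; 0 0.5 -0.167 -0.007 0 0 0; 0 0.5 -0.167 -0.007 0 0 0; 0 0.5 -0.167 -0.007 0 0 0")

```text
t: 10.15
tool_pos: [0.5035, -0.0648, 0.0869]
ee_rot: [0.705, -0.047, 0.706, 0.048]
force: [-0.7, 0.4, 0.1]
gripper_width: 0.0857
```

```bash

python3 pic.py 4 285,185 305,235
python3 -c "
from h import *
go((.5038,-.0679,.014),97.6)"
```

```text
scene origin 220 110
top origin 240 160
t 10.25 tcp [ 0.5048 -0.0653  0.0884] az 97.69 w 0.0856 F [1.1 0.1 0.5] q1,q6 [-0.15 -1.86]
shift [ 0.4957 -0.0162 -0.0091] turn [0.0003 0.0001 0.    ] deg 0.1 mm 74.4
```

View pics/p4.png

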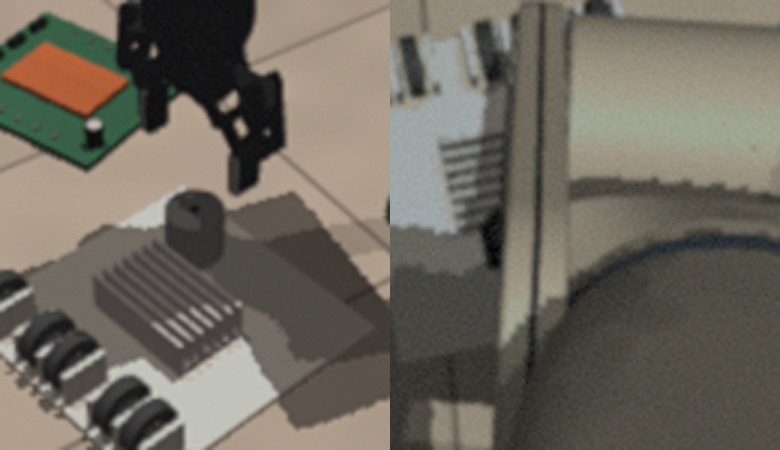

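The gripper straddles the small cup (top at about (285,181) in the scene frame), so I'll descend and grip.

step_arm(motion="0 0.1 -0.016 -0.007 0 0 0; 0 0.22 -0.016 -0.007 0 0 0; 0 0.35 -0.016 -0.007 0 0 0; 0 0.45 -0.016 -0.007 0 0 0; 0 0.495 -0.016 -0.007 0 0 0; 0 0.495 -0.016 -0.007 0 0 0; 0.3 0.495 -0.016 -0.007 0 0 0; 0.45 0.495 -0.016 -0.007 0 0 0; 0.55 0.495 -0.016 -0.007 0 0 0; 0.65 0.495 -0.016 -0.007 0 0 0; 0.65 0.495 -0.016 -0.007 0 0 0; 0.65 0.495 -0.016 -0.007 0 0 0; 0.65 0.495 -0.016 -0.007 0 0 0; 0.65 0.495 -0.016 -0.007 0 0 0")

```text
t: 11.42
tool_pos: [0.5043, -0.0685, 0.0148]
ee_rot: [0.706, -0.047, 0.705, 0.047]
force: [-0.8, 0.1, 8.0]
gripper_width: 0.0453
```

```bash

python3 -c "
from h import *
go((.5038,-.0679,.014),97.6)"
```

```text
t 11.42 tcp [ 0.5043 -0.0685  0.0148] az 97.63 w 0.0453 F [-0.8  0.1  8. ] q1,q6 [-0.16 -1.86]
shift [ 0.0053  0.0044 -0.0026] turn [0.0001 0.0003 0.0001] deg 0.1 mm 1.1
```

step_arm(motion="0.7 -0.05 0 0 0 0 0; 0.7 -0.15 0 0 0 0 0; 0.7 -0.3 0 0 0 0 0; 0.7 -0.5 0 0 0 0 0; 0.7 -0.7 0 0 0 0 0; 0.7 -0.9 0 0 0 0 0; 0.7 -1 0 0 0 0 0; 0.7 -1 0 0 0 0 0; 0.7 -1 0.1 0 0 0 0; 0.7 -1 0.25 0 0 0 0; 0.7 -1 0.45 0 0 0 0; 0.7 -1 0.65 0 0 0 0; 0.7 -1 0.85 0 0 0 0; 0.7 -1 1 0 0 0 0; 0.7 -1 1 0 0 0 0")

```text
t: 12.67
tool_pos: [0.4822, 0.0832, 0.163]
ee_rot: [0.705, -0.048, 0.706, 0.048]
force: [0.1, 0.0, -0.7]
gripper_width: 0.0445
```

```bash

python3 -c "
from h import *
go((.4612,.2797,.16),97.6)"
```

```text
t 12.67 tcp [0.4822 0.0832 0.163 ] az 97.81 w 0.0445 F [ 0.1  0.  -0.7] q1,q6 [ 0.15 -1.56]
shift [0.0208 1.3166 0.039 ] turn [ 0.0006 -0.0002 -0.0001] deg 0.2 mm 197.6
```

step_arm(motion="0.7 0 0.1 0 0 0 0; 0.7 0 0.25 0 0 0 0; 0.7 0 0.45 0.01 0 0 0; 0.7 0 0.65 0.02 0 0 0; 0.7 0 0.83 0.02 0 0 0; 0.7 0 0.95 0.03 0 0 0; 0.7 0 1 0.03 0 0 0; 0.7 0 1 0.03 0 0 0")

```text
t: 13.33
tool_pos: [0.4676, 0.2303, 0.1631]
ee_rot: [0.705, -0.048, 0.706, 0.048]
force: [0.2, -0.3, -0.6]
gripper_width: 0.045
```

```bash

python3 -c "
from h import *
go((.4612,.2797,.075),97.6)"
```

```text
t 13.33 tcp [0.4676 0.2303 0.1631] az 97.76 w 0.045 F [ 0.2 -0.3 -0.6] q1,q6 [ 0.43 -1.27]
shift [0.5871 0.3323 0.0026] turn [ 0.0004 -0.0001  0.    ] deg 0.2 mm 101.2
```

step_arm(motion="0.7 0 0.1 0 0 0 0; 0.7 0 0.2 0 0 0 0; 0.7 0 0.3 0 0 0 0; 0.7 0.05 0.333 0.003 0 0 0; 0.7 0.15 0.333 0.003 0 0 0; 0.7 0.28 0.333 0.003 0 0 0; 0.7 0.4 0.333 0.003 0 0 0; 0.7 0.5 0.333 0.003 0 0 0; 0.7 0.56 0.333 0.003 0 0 0; 0.7 0.56 0.333 0.003 0 0 0; 0.7 0.56 0.333 0.003 0 0 0; 0.7 0.56 0.333 0.003 0 0 0")

```text
t: 14.33
tool_pos: [0.4624, 0.2789, 0.0801]
ee_rot: [0.706, -0.047, 0.705, 0.047]
force: [0.9, 0.6, 0.4]
gripper_width: 0.0449
```

```bash

python3 pic.py 5 410,270 145,260
python3 -c "
from h import *
go((.4612,.2797,.0628),97.6)"
```

```text
scene origin 345 195
top origin 80 185
t 14.43 tcp [0.4625 0.2793 0.0805] az 97.64 w 0.0454 F [ 0.2  0.6 -0.3] q1,q6 [ 0.52 -1.18]
shift [ 0.1177  0.0041 -0.0085] turn [ 0.0001  0.0003 -0.0001] deg 0.1 mm 17.7
```

View pics/p5.png

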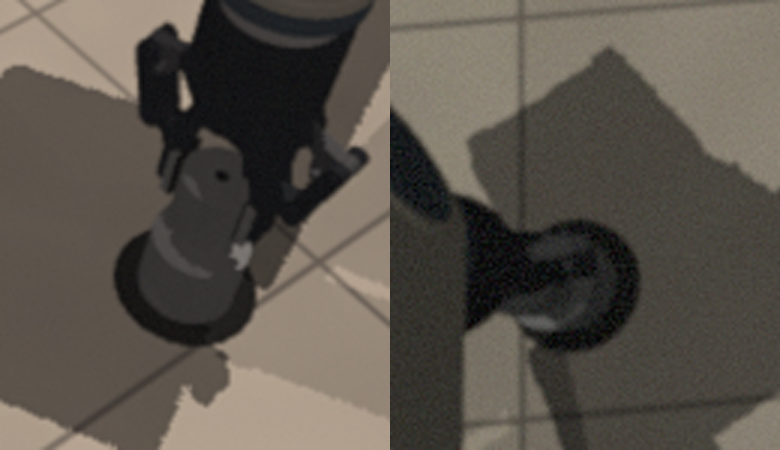

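The small cup hovers above the wide one, with its dot at about (419,253). I'll check its axis before lowering.

```bash
python3 -c "
from h import *
s=load('scene5');g=cv2.cvtColor(s['img'],cv2.COLOR_RGB2GRAY)[248:259,413:425];print(g);r,c=np.unravel_index(g.argmin(),g.shape)
for d in ((418.6,253.2),):print(d,ray(s,[d],.1137))"
```

```text
[[51 52 50 51 52 51 50 51 51 49 51 51]
 [51 51 51 52 51 51 51 51 49 49 50 51]
 [51 51 51 51 53 53 51 52 50 51 51 50]
 [51 52 52 49 45 44 46 48 51 51 51 51]
 [51 52 53 45 28 23 29 39 47 50 50 50]
 [51 52 52 43 23 11 15 25 40 49 51 51]
 [51 52 52 48 33 19 19 24 40 49 49 50]
 [51 52 52 51 47 38 36 38 47 50 51 50]
 [50 51 53 50 52 50 50 50 51 52 50 49]
 [51 50 50 52 52 51 50 50 51 50 51 50]
 [51 52 50 51 51 50 49 49 49 51 50 50]]
(418.6, 253.2) [[0.46181012 0.27980149 0.1137    ]]
```

step_arm(motion="0.7 0.04 0.005 -0.006 0 0 0; 0.7 0.08 0.005 -0.006 0 0 0; 0.7 0.1 0.005 -0.006 0 0 0; 0.7 0.113 0.005 -0.006 0 0 0; 0.7 0.113 0.005 -0.006 0 0 0; 0.7 0.113 0.005 -0.006 0 0 0")

```text
t: 14.93
tool_pos: [0.4605, 0.2796, 0.0628]
ee_rot: [0.705, -0.047, 0.706, 0.047]
force: [-1.2, -1.6, 6.1]
gripper_width: 0.0448
```

```bash
python3 -c "
from h import *
go((.4612,.2797,.0628),97.6)"
```

```text
t 14.93 tcp [0.4605 0.2796 0.0628] az 97.65 w 0.0448 F [-1.2 -1.6  6.1] q1,q6 [ 0.52 -1.18]
shift [ 0.0002 -0.0002  0.0047] turn [ 0.0001 -0.0001  0.    ] deg 0.1 mm 0.7
```

Contact at 6 N. Release.

step_arm(motion="0.6 0 0 0.002 0 0 0; 0.4 0 0 0.002 0 0 0; 0.2 0 0 0.002 0 0 0; 0 0 0 0.002 0 0 0; 0 0 0 0.002 0 0 0; 0 0 0 0.002 0 0 0; 0 0 0 0.002 0 0 0; 0 -0.1 0 0.002 0 0 0; 0 -0.25 0 0.002 0 0 0; 0 -0.45 0 0.002 0 0 0; 0 -0.7 0 0.002 0 0 0; 0 -0.9 0 0.002 0 0 0; 0 -1 0 0.002 0 0 0; 0 -1 0 0.002 0 0 0")

```text
t: 16.1
tool_pos: [0.4632, 0.2809, 0.2167]
ee_rot: [0.708, -0.046, 0.703, 0.048]
force: [0.8, 0.8, -0.1]
gripper_width: 0.0851
```

```bash
python3 pic.py 6 410,270 145,260;python3 -c "
from h import *
go((.562,-.0177,.165),7.64)"
```

```text
scene origin 345 195
top origin 80 185
t 16.2 tcp [0.4612 0.2798 0.2129] az 97.65 w 0.0852 F [-0.3  0.3 -0.6] q1,q6 [ 0.52 -1.18]
shift [ 0.3188 -2.0553  0.4018] turn [ 2.5e-01  1.0e-04 -2.0e-04] deg 90.0 mm 317.8
```

View pics/p6.png

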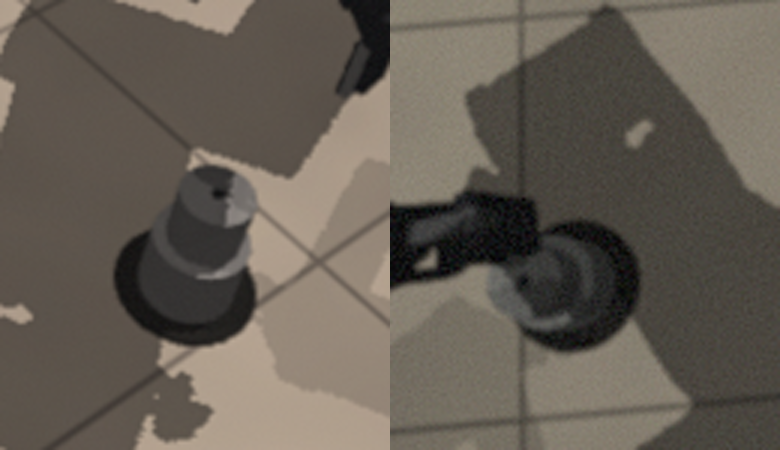

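step_arm(motion="0 0 -0.15 0.03 0.01 0 0; 0 0 -0.4 0.08 0.03 0 0; 0 0 -0.65 0.13 0.05 0 0; 0 0 -0.85 0.17 0.07 0 0; 0 0 -1 0.2 0.09 0 0; 0 0 -1 0.2 0.11 0 0; 0 0 -1 0.2 0.125 0 0; 0 0 -1 0.2 0.125 0 0")

```text
t: 16.87
tool_pos: [0.5099, 0.1342, 0.2107]
ee_rot: [0.668, 0.227, 0.67, -0.229]
force: [-0.9, -0.7, -0.2]
gripper_width: 0.0853
```

```bash
python3 -c "
from h import *
s=load('scene6');d=(418,258.7);print(ray(s,[d],.096))
go((.562,-.0177,.165),7.64)"
```

```text
[[0.45820213 0.280213   0.096     ]]
t 16.87 tcp [0.5099 0.1342 0.2107] az 52.38 w 0.0853 F [-0.9 -0.7 -0.2] q1,q6 [ 0.23 -0.68]
shift [ 0.3041 -0.5892  0.8939] turn [ 0.1243 -0.0002  0.0005] deg 44.7 mm 166.9
```

step_arm(motion="0 0 -0.1 0.15 0.02 0 0; 0 0 -0.22 0.35 0.04 0 0; 0 0 -0.35 0.55 0.06 0 0; 0 0 -0.48 0.75 0.08 0 0; 0 0.1 -0.59 0.894 0.1 0 0; 0 0.3 -0.59 0.894 0.124 0 0; 0 0.3 -0.59 0.894 0.124 0 0; 0 0.3 -0.59 0.894 0.124 0 0")

```text
t: 17.53
tool_pos: [0.5617, -0.0169, 0.1645]
ee_rot: [0.532, 0.462, 0.536, -0.465]
force: [0.0, -0.8, 0.7]
gripper_width: 0.0853
```

```bash
python3 pic.py 7 275,212 145,260;python3 -c "
from h import *
s=load('scene7');c=s['img'][225:300,360:460,::-1];cv2.imwrite('pics/z7.png',cv2.resize(c,None,fx=6,fy=6,interpolation=cv2.INTER_CUBIC))
go((.562,-.0177,.08),7.64)"
```

```text
scene origin 210 137
top origin 80 185
t 17.63 tcp [ 0.5634 -0.0163  0.1668] az 8.23 w 0.0854 F [ 0.2 -0.1  0. ] q1,q6 [-0.05 -0.19]
shift [ 0.5784 -0.0094  0.0081] turn [ 0.0016 -0.0001  0.0002] deg 0.6 mm 86.8
```

View pics/z7.png

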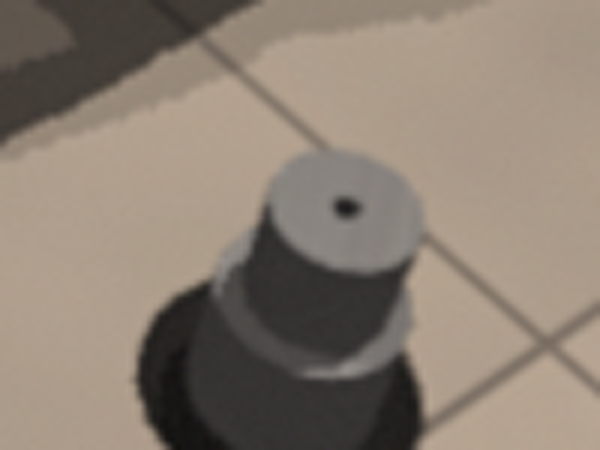

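View pics/p7.png

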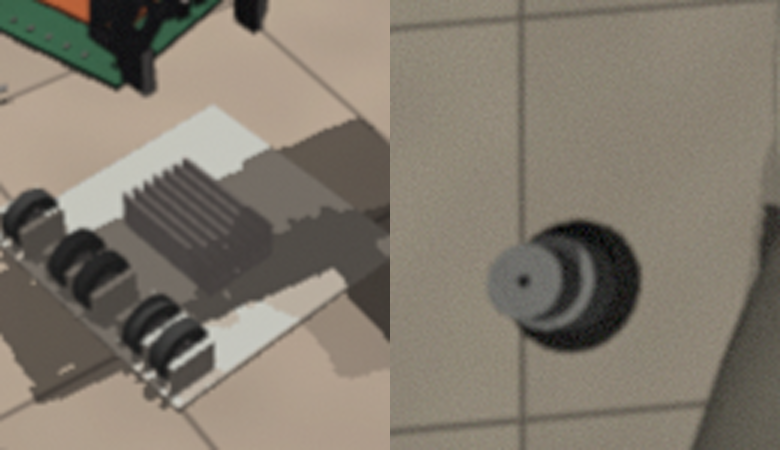

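Both views show the stack upright and centred (dots at scene (417.2,259.1), top (124.7,278.3)). The sink hasn't moved.

```bash
python3 -c "
from h import *
print(ray(load('scene7'),[(417.2,259.1)],.096),ray(load('top7'),[(124.7,278.3)],.096))"
```

```text
[[0.46001429 0.28004222 0.096     ]] [[0.45975491 0.27851509 0.096     ]]
```

step_arm(motion="0.15 0.1 -0.009 0.008 0.0016 0 0; 0.15 0.3 -0.009 0.008 0.0016 0 0; 0.15 0.5 -0.009 0.008 0.0016 0 0; 0.15 0.6 -0.009 0.008 0.0016 0 0; 0.15 0.65 -0.009 0.008 0.0016 0 0; 0.15 0.65 -0.009 0.008 0.0016 0 0; 0.15 0.65 -0.009 0.008 0.0016 0 0")

```text
t: 18.22
tool_pos: [0.5632, -0.0177, 0.0708]
ee_rot: [0.532, 0.466, 0.531, -0.466]
force: [-0.3, 0.5, -0.1]
gripper_width: 0.0725
```

```bash
python3 pic.py 8 275,205 145,260;python3 -c "
from h import *
go((.562,-.0177,.0085),7.64)"
```

```text
scene origin 210 130
top origin 80 185
t 18.32 tcp [ 0.5638 -0.0178  0.0715] az 7.49 w 0.0725 F [ 0.   0.9 -0.1] q1,q6 [-0.05 -0.18]
shift [ 0.4202 -0.0127 -0.0025] turn [-0.0004  0.0001 -0.0004] deg 0.2 mm 63.1
```

View pics/p8.png

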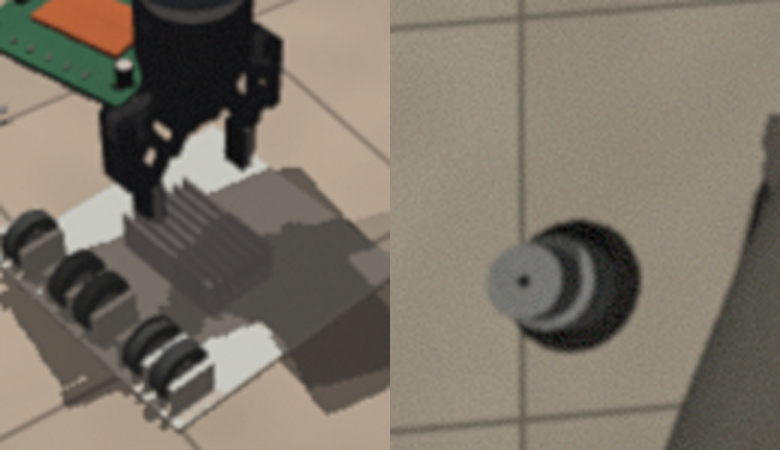

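step_arm(motion="0.15 0.08 -0.012 -0.002 0 0 0; 0.15 0.2 -0.012 -0.002 0 0 0; 0.15 0.3 -0.012 -0.002 0 0 0; 0.15 0.36 -0.012 -0.002 0 0 0; 0.15 0.4 -0.012 -0.002 0 0 0; 0.15 0.42 -0.012 -0.002 0 0 0; 0.15 0.42 -0.012 -0.002 0 0 0; 0.15 0.42 -0.012 -0.002 0 0 0")

```text
t: 18.98
tool_pos: [0.5611, -0.018, 0.0074]
ee_rot: [0.532, 0.467, 0.531, -0.466]
force: [0.2, -0.8, 0.1]
gripper_width: 0.0728
```

```bash
python3 pic.py 9 275,205 145,260;python3 -c "
from h import *
go((.562,-.0177,.0085),7.64)"
```

```text
scene origin 210 130
top origin 80 185
t 19.08 tcp [ 0.5613 -0.018   0.0077] az 7.43 w 0.0727 F [-0.7  0.5  0.1] q1,q6 [-0.05 -0.18]
shift [-0.0053  0.0052 -0.0011] turn [-0.0006  0.     -0.0002] deg 0.2 mm 1.1
```

View pics/p9.png

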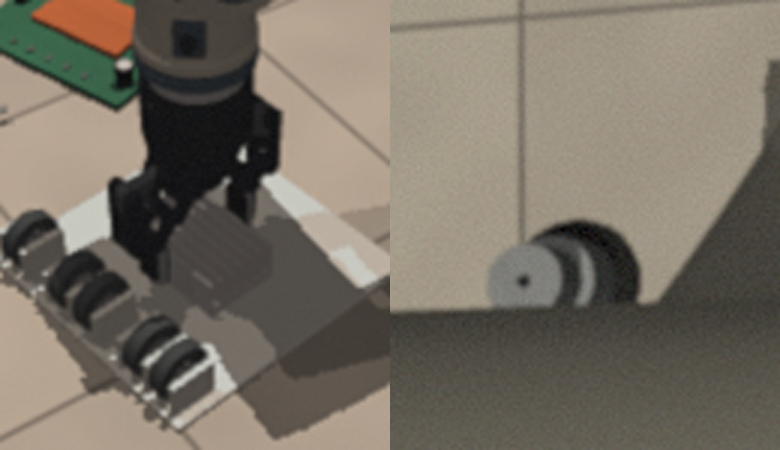

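The fingers straddle the sink on either side. Close.

step_arm(motion="0.2 0 0.003 0 0 0 0; 0.25 0 0.003 0 0 0 0; 0.3 0 0.003 0 0 0 0; 0.4 0 0.003 0 0 0 0; 0.5 0 0.003 0 0 0 0; 0.5 0 0.003 0 0 0 0; 0.5 0 0.003 0 0 0 0; 0.5 0 0.003 0 0 0 0", force=50)

```text
t: 19.75
tool_pos: [0.5617, -0.0179, 0.0078]
ee_rot: [0.532, 0.467, 0.531, -0.466]
force: [-0.5, 0.4, 5.6]
gripper_width: 0.059
```

```bash
python3 -c "
from h import *
go((.562,-.0177,.0085),7.64)"
```

```text
t 19.75 tcp [ 0.5617 -0.0179  0.0078] az 7.43 w 0.059 F [-0.5  0.4  5.6] q1,q6 [-0.05 -0.18]
shift [-0.0045  0.0023 -0.001 ] turn [-0.0006  0.     -0.0002] deg 0.2 mm 0.8
```

Gripped at 59 mm. Lift to a height clear of the magnets.

step_arm(motion="0.6 -0.03 0 0 0 0 0; 0.6 -0.1 0 0 0 0 0; 0.6 -0.22 0 0 0 0 0; 0.6 -0.4 0 0 0 0 0; 0.6 -0.58 0 0 0 0 0; 0.6 -0.72 0 0 0 0 0; 0.6 -0.8 0 0 0 0 0; 0.6 -0.8 0 0 0 0 0; 0.6 -0.8 0 0 0 0 0")

```text
t: 20.5
tool_pos: [0.5611, -0.0178, 0.1274]
ee_rot: [0.532, 0.467, 0.531, -0.466]
force: [-0.8, 0.0, -3.2]
gripper_width: 0.0595
```

```bash
python3 pic.py 10 275,175 300,260;python3 -c "
from h import *
go((.4788,-.3016,.128),19.75)"
```

```text
scene origin 210 100
top origin 235 185
t 20.6 tcp [ 0.5601 -0.0178  0.1258] az 7.43 w 0.0596 F [ 0.2 -0.1 -3.3] q1,q6 [-0.05 -0.18]
shift [-0.0135 -0.7819  1.8059] turn [-0.0342 -0.0001  0.0004] deg 12.3 mm 295.2
```

View pics/p10.png

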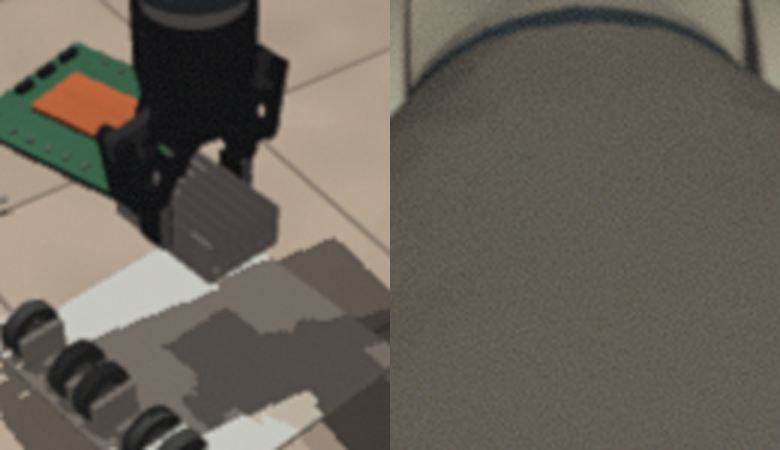

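The sink is held level and clear of the rack. Moving towards the plate.

step_arm(motion="0.6 0 -0.04 0.1 -0.002 0 0; 0.6 0 -0.11 0.25 -0.005 0 0; 0.6 0 -0.19 0.45 -0.01 0 0; 0.6 0 -0.28 0.65 -0.015 0 0; 0.6 0 -0.36 0.83 -0.018 0 0; 0.6 0 -0.41 0.95 -0.02 0 0; 0.6 0 -0.43 1 -0.02 0 0; 0.6 0 -0.43 1 -0.02 0 0")

```text
t: 21.27
tool_pos: [0.5154, -0.1762, 0.1257]
ee_rot: [0.558, 0.433, 0.56, -0.433]
force: [-0.4, -1.0, -1.9]
gripper_width: 0.0594
```

```bash
python3 -c "
from h import *
go((.4788,-.3016,.128),19.75)"
```

```text
t 21.27 tcp [ 0.5154 -0.1762  0.1257] az 14.47 w 0.0594 F [-0.4 -1.  -1.9] q1,q6 [-0.35 -0.6 ]
shift [-0.0153 -0.4455  0.7486] turn [-0.0147 -0.0002  0.0003] deg 5.3 mm 130.7
```

step_arm(motion="0.6 0 -0.04 0.07 -0.003 0 0; 0.6 0 -0.11 0.19 -0.006 0 0; 0.6 0 -0.2 0.34 -0.01 0 0; 0.6 0 -0.3 0.5 -0.014 0 0; 0.6 0 -0.38 0.64 -0.0147 0 0; 0.6 0 -0.43 0.72 -0.0147 0 0; 0.6 0 -0.446 0.749 -0.0147 0 0; 0.6 0.05 -0.446 0.749 -0.0147 0 0; 0.6 0.15 -0.446 0.749 -0.0147 0 0; 0.6 0.3 -0.446 0.749 -0.0147 0 0; 0.6 0.4 -0.446 0.749 -0.0147 0 0; 0.6 0.45 -0.446 0.749 -0.0147 0 0; 0.6 0.45 -0.446 0.749 -0.0147 0 0; 0.6 0.45 -0.446 0.749 -0.0147 0 0")

```text
t: 22.43
tool_pos: [0.4805, -0.2996, 0.0592]
ee_rot: [0.579, 0.406, 0.58, -0.406]
force: [-0.4, -0.8, -2.1]
gripper_width: 0.059
```

```bash
python3 pic.py 11 241,136 422,247;python3 -c "
from h import *
go((.4788,-.3016,.016),19.75)"
```

```text
scene origin 176 61
top origin 357 172
t 22.53 tcp [ 0.4811 -0.3004  0.0603] az 19.95 w 0.0593 F [-0.2  0.4 -2.7] q1,q6 [-0.58 -0.93]
shift [ 0.2955 -0.017   0.0019] turn [ 0.0006  0.0002 -0.0001] deg 0.2 mm 44.4
```

View pics/p11.png

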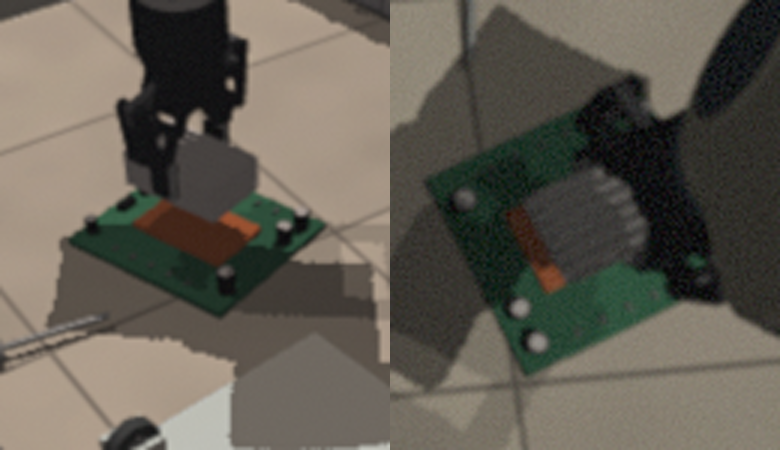

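step_arm(motion="0.6 0.04 -0.017 0.002 0.0006 0 0; 0.6 0.1 -0.017 0.002 0.0006 0 0; 0.6 0.16 -0.017 0.002 0.0006 0 0; 0.6 0.2 -0.017 0.002 0.0006 0 0; 0.6 0.22 -0.017 0.002 0.0006 0 0; 0.6 0.22 -0.017 0.002 0.0006 0 0; 0.6 0.22 -0.017 0.002 0.0006 0 0")

```text
t: 23.12
tool_pos: [0.4778, -0.3017, 0.0262]
ee_rot: [0.578, 0.407, 0.578, -0.407]
force: [-0.4, 0.4, -3.5]
gripper_width: 0.0595
```

```bash
python3 pic.py 12 241,136 422,247;python3 -c "
from h import *
go((.4788,-.3016,.0158),19.75)"
```

```text
scene origin 176 61
top origin 357 172
t 23.22 tcp [ 0.4781 -0.3019  0.0267] az 19.7 w 0.0594 F [-0.6  0.1 -3.2] q1,q6 [-0.58 -0.93]
shift [ 0.0729  0.0047 -0.0002] turn [-0.0001  0.     -0.    ] deg 0.1 mm 11.0
```

View pics/p12.png

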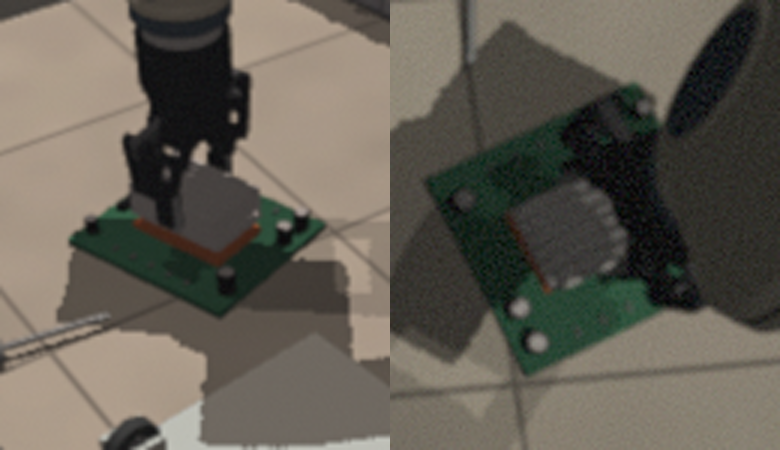

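The sink is squarely above the plate in both views, about 11 mm up. Lower it.

step_arm(motion="0.6 0.02 0.004 0 0 0 0; 0.6 0.045 0.004 0 0 0 0; 0.6 0.06 0.004 0 0 0 0; 0.6 0.07 0.004 0 0 0 0; 0.6 0.07 0.004 0 0 0 0; 0.6 0.07 0.004 0 0 0 0")

```text
t: 23.72
tool_pos: [0.4785, -0.3015, 0.016]
ee_rot: [0.578, 0.407, 0.578, -0.407]
force: [0.2, -0.7, -2.2]
gripper_width: 0.0591
```

```bash
python3 pic.py 13 241,136 422,247;python3 -c "
from h import *
go((.4788,-.3016,.0158),19.75)"
```

```text
scene origin 176 61
top origin 357 172
t 23.82 tcp [ 0.4785 -0.3015  0.016 ] az 19.7 w 0.0591 F [ 0.5  0.  -3.1] q1,q6 [-0.58 -0.93]
shift [0.0015 0.0015 0.0012] turn [-0.0001  0.     -0.    ] deg 0.0 mm 0.4
```

View pics/p13.png

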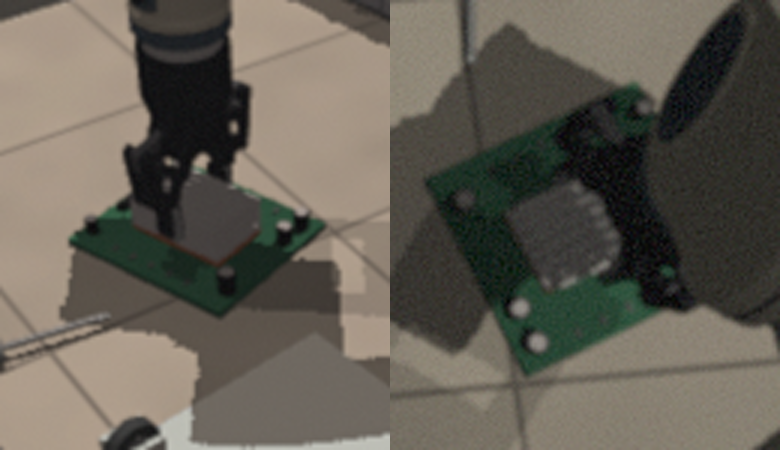

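step_arm(motion="0.6 0.004 0 0 0 0 0; 0.6 0.006 0 0 0 0 0; 0.6 0.007 0 0 0 0 0; 0.6 0.007 0 0 0 0 0; 0.6 0.007 0 0 0 0 0")

```text
t: 24.23
tool_pos: [0.4785, -0.3015, 0.0158]
ee_rot: [0.578, 0.407, 0.578, -0.407]
force: [-3.3, 1.9, 6.3]
gripper_width: 0.059
```

Contact. Release and rise.

step_arm(motion="0.4 0 0 0 0 0 0; 0.25 0 0 0 0 0 0; 0.1 0 0 0 0 0 0; 0 0 0 0 0 0 0; 0 0 0 0 0 0 0; 0 0 0 0 0 0 0; 0 0 0 0 0 0 0; 0 -0.1 0 0 0 0 0; 0 -0.25 0 0 0 0 0; 0 -0.45 0 0 0 0 0; 0 -0.7 0 0 0 0 0; 0 -0.9 0 0 0 0 0; 0 -1 0 0 0 0 0; 0 -1 0 0 0 0 0", force=40)

```text
t: 25.4
tool_pos: [0.4806, -0.3029, 0.1691]
ee_rot: [0.581, 0.407, 0.576, -0.407]
force: [0.2, -0.7, 0.3]
gripper_width: 0.0854
```

```bash
python3 pic.py 14 241,136 422,247;python3 -c "
from h import *
go((.4605,.2797,.22),97.6)"
```

```text
scene origin 176 61
top origin 357 172
t 25.5 tcp [ 0.4786 -0.3016  0.1654] az 19.7 w 0.0855 F [ 0.4  0.6 -0. ] q1,q6 [-0.58 -0.93]
shift [-0.3666  1.1931 -3.6885] turn [-2.164e-01  2.000e-04  0.000e+00] deg 77.9 mm 584.1
```

View pics/p14.png

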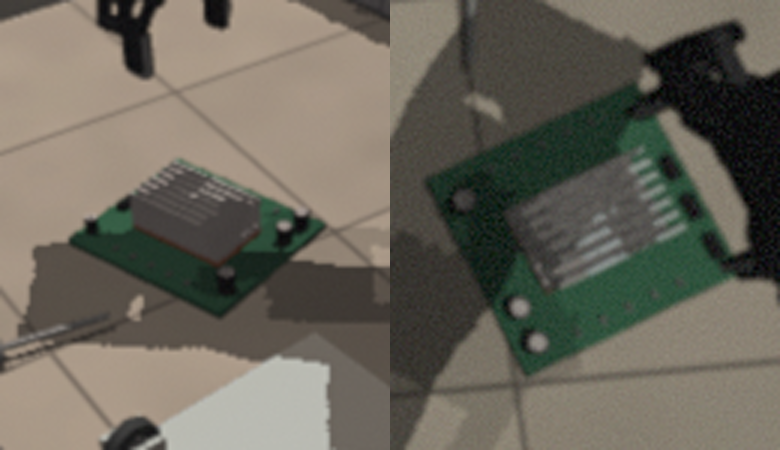

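The sink is seated squarely on the plate, with an even copper rim visible. Going back for the small cup.

step_arm(motion="0 -0.1 0.05 -0.15 -0.01 0 0; 0 -0.2 0.12 -0.4 -0.02 0 0; 0 -0.3 0.2 -0.65 -0.04 0 0; 0 -0.36 0.28 -0.87 -0.06 0 0; 0 -0.36 0.32 -1 -0.08 0 0; 0 -0.36 0.32 -1 -0.08 0 0")

```text
t: 26.0
tool_pos: [0.4718, -0.1406, 0.2178]
ee_rot: [0.661, 0.248, 0.663, -0.247]
force: [-0.4, -0.1, -0.6]
gripper_width: 0.0858
```

```bash
python3 -c "
from h import *
go((.4605,.2797,.22),97.6)"
```

```text
t 26.0 tcp [ 0.4718 -0.1406  0.2178] az 49.02 w 0.0858 F [-0.4 -0.1 -0.6] q1,q6 [-0.31 -1.17]
shift [-0.0095  2.0657 -1.8946] turn [-1.35e-01 -5.00e-04 -1.00e-04] deg 48.6 mm 420.4
```

step_arm(motion="0 0 0.15 -0.14 -0.01 0 0; 0 0 0.4 -0.37 -0.025 0 0; 0 0 0.6 -0.55 -0.04 0 0; 0 0 0.8 -0.74 -0.055 0 0; 0 0 1 -0.92 -0.07 0 0; 0 0 1 -0.92 -0.07 0 0; 0 0 1 -0.92 -0.07 0 0")

```text
t: 26.58
tool_pos: [0.4685, 0.0613, 0.2176]
ee_rot: [0.699, 0.099, 0.701, -0.1]
force: [-0.1, -0.8, -0.1]
gripper_width: 0.0855
```

```bash
python3 -c "
from h import *
go((.4605,.2797,.22),97.6)"
```

```text
t 26.58 tcp [0.4685 0.0613 0.2176] az 73.82 w 0.0855 F [-0.1 -0.8 -0.1] q1,q6 [ 0.1  -1.18]
shift [-0.0162  1.3834 -0.457 ] turn [-0.0661 -0.0004  0.0001] deg 23.8 mm 218.6
```

step_arm(motion="0 0 0.15 -0.05 -0.01 0 0; 0 0 0.4 -0.13 -0.025 0 0; 0 0 0.65 -0.21 -0.04 0 0; 0 0 0.85 -0.28 -0.055 0 0; 0 0 1 -0.33 -0.066 0 0; 0 0 1 -0.33 -0.066 0 0; 0 0 1 -0.33 -0.066 0 0")

```text
t: 27.17
tool_pos: [0.4639, 0.2167, 0.2179]
ee_rot: [0.705, -0.046, 0.706, 0.045]
force: [0.1, -0.4, -0.8]
gripper_width: 0.0855
```

```bash
python3 -c "
from h import *
go((.4603,.2795,.22),97.6)"
```

```text
t 27.17 tcp [0.4639 0.2167 0.2179] az 97.37 w 0.0855 F [ 0.1 -0.4 -0.8] q1,q6 [ 0.41 -1.28]
shift [-0.0143  0.4185  0.03  ] turn [-0.0006 -0.0003  0.0002] deg 0.3 mm 63.0
```

step_arm(motion="0 0 0.12 0.01 0 0 0; 0 0 0.28 0.02 0 0 0; 0 0 0.39 0.03 0 0 0; 0 0 0.42 0.03 0 0 0; 0 0.1 0.42 0.03 0 0 0; 0 0.3 0.42 0.03 0 0 0; 0 0.5 0.42 0.03 0 0 0; 0 0.65 0.42 0.03 0 0 0; 0 0.7 0.42 0.03 0 0 0; 0 0.7 0.42 0.03 0 0 0; 0 0.7 0.42 0.03 0 0 0")

```text
t: 28.08
tool_pos: [0.4605, 0.2795, 0.1143]
ee_rot: [0.706, -0.045, 0.706, 0.045]
force: [-0.2, 0.2, 0.1]
gripper_width: 0.0853
```

```bash
python3 pic.py 15 410,260 422,247;python3 -c "
from h import *
go((.4603,.2795,.0625),97.6)"
```

```text
scene origin 345 185
top origin 357 172
t 28.18 tcp [0.4612 0.2805 0.1154] az 97.4 w 0.0853 F [-0.2  0.1  0.3] q1,q6 [ 0.52 -1.18]
shift [ 0.3527 -0.0061 -0.0074] turn [-0.0005  0.0003 -0.0001] deg 0.2 mm 52.9
```

View pics/p15.png

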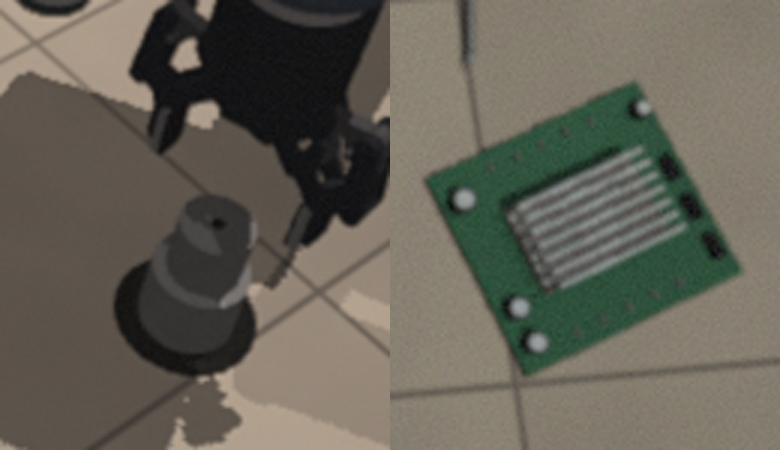

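The scene half shows the gripper centred over the stack. The top half shows the sink filling the plate, with fin-top corners at crop (512,212), (640,150), (686,226) and (556,289).

```bash
python3 -c "
from h import *
p=(np.array([(512,212),(640,150),(686,226),(556,289)])-[390,0]+.5)/3-.5+[357,172]
P=ray(load('top15'),p,.046);print(P,P.mean(0),cv2.minAreaRect((P[:,:2]*1000).astype(np.float32)))"
```

```text
[[ 0.48768853 -0.24281636  0.046     ]
 [ 0.52174993 -0.33494661  0.046     ]
 [ 0.46867867 -0.35640262  0.046     ]
 [ 0.43518585 -0.26385595  0.046     ]] [ 0.47832574 -0.29950539  0.046     ] ((478.18359375, -299.6094970703125), (57.21849060058594, 99.94627380371094), 20.289813995361328)
```

step_arm(motion="0 0.06 -0.006 -0.006 0 0 0; 0 0.15 -0.006 -0.006 0 0 0; 0 0.24 -0.006 -0.006 0 0 0; 0 0.31 -0.006 -0.006 0 0 0; 0 0.345 -0.006 -0.006 0 0 0; 0 0.345 -0.006 -0.006 0 0 0; 0.2 0.345 -0.006 -0.006 0 0 0; 0.4 0.345 -0.006 -0.006 0 0 0; 0.5 0.345 -0.006 -0.006 0 0 0; 0.6 0.345 -0.006 -0.006 0 0 0; 0.65 0.345 -0.006 -0.006 0 0 0; 0.65 0.345 -0.006 -0.006 0 0 0; 0.65 0.345 -0.006 -0.006 0 0 0; 0.65 0.345 -0.006 -0.006 0 0 0")

```text
t: 29.35
tool_pos: [0.4597, 0.2799, 0.0631]
ee_rot: [0.706, -0.046, 0.705, 0.046]
force: [-1.1, -0.4, 6.5]
gripper_width: 0.0449
```

```bash
python3 -c "
from h import *
go((.4603,.2795,.0625),97.6)"
```

```text
t 29.35 tcp [0.4597 0.2799 0.0631] az 97.46 w 0.0449 F [-1.1 -0.4  6.5] q1,q6 [ 0.52 -1.18]
shift [ 0.0042 -0.003   0.0035] turn [-0.0004  0.0002 -0.0001] deg 0.2 mm 0.9
```

step_arm(motion="0.7 -0.03 0 0 0 0 0; 0.7 -0.1 0 0 0 0 0; 0.7 -0.22 0 0 0 0 0; 0.7 -0.4 0 0 0 0 0; 0.7 -0.55 0 0 0 0 0; 0.7 -0.67 0 0 0 0 0; 0.7 -0.7 0 0 0 0 0; 0.7 -0.7 -0.1 0 0 0 0; 0.7 -0.7 -0.25 0 0 0 0; 0.7 -0.7 -0.45 0 0 0 0; 0.7 -0.7 -0.65 0 0 0 0; 0.7 -0.7 -0.85 0 0 0 0; 0.7 -0.7 -0.97 0 0 0 0; 0.7 -0.7 -1 0 0 0 0; 0.7 -0.7 -1 0 0 0 0")

```text
t: 30.6
tool_pos: [0.4785, 0.1298, 0.167]
ee_rot: [0.705, -0.045, 0.706, 0.045]
force: [0.1, 0.4, -1.3]
gripper_width: 0.0452
```

```bash
python3 pic.py 16 410,260 145,260;python3 -c "
from h import *
go((.5041,-.0682,.165),97.6)"
```

```text
scene origin 345 185
top origin 80 185
t 30.7 tcp [0.4786 0.1313 0.1671] az 97.44 w 0.0452 F [ 0.4 -0.2 -0.9] q1,q6 [ 0.24 -1.46]
shift [ 0.014  -1.3407 -0.0038] turn [-0.0004 -0.     -0.    ] deg 0.2 mm 201.1
```

View pics/p16.png

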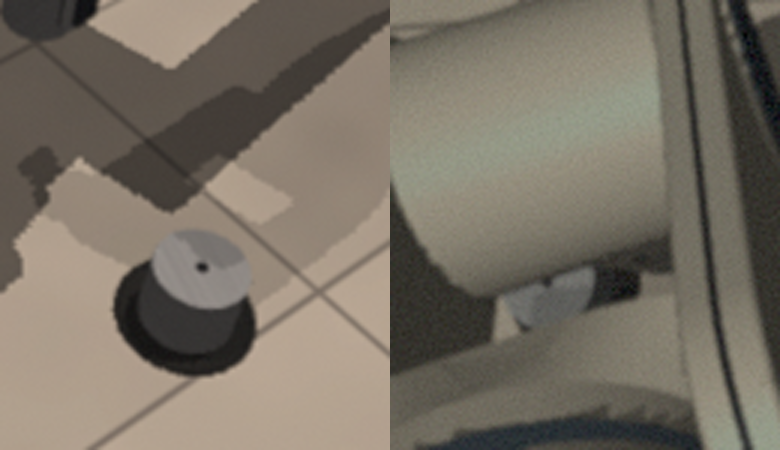

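The wide cup stayed on the pad (scene dot at about (412,273.7)) and the small cup is held. Carrying it to the rack.

step_arm(motion="0.7 0 -0.1 0 0 0 0; 0.7 0 -0.25 0 0 0 0; 0.7 0 -0.45 0 0 0 0; 0.7 0 -0.65 0 0 0 0; 0.7 0 -0.85 0 0 0 0; 0.7 0 -0.97 0 0 0 0; 0.7 0 -1 0 0 0 0; 0.7 0 -1 0 0 0 0")

```text
t: 31.37
tool_pos: [0.4985, -0.0178, 0.1672]
ee_rot: [0.706, -0.046, 0.706, 0.046]
force: [0.6, 0.8, -1.0]
gripper_width: 0.045
```

```bash
python3 -c "
from h import *
s=load('scene16');d=dot(s,(412,274));print(d,ray(s,[d],.054))
go((.5041,-.0682,.04),97.6)"
```

```text
(np.float64(411.9583333333333), np.float64(273.6361111111111)) [[0.46106325 0.28052208 0.054     ]]
t 31.37 tcp [ 0.4985 -0.0178  0.1672] az 97.42 w 0.045 F [ 0.6  0.8 -1. ] q1,q6 [-0.06 -1.76]
shift [ 0.8476 -0.3381 -0.0063] turn [-0.0005  0.     -0.    ] deg 0.2 mm 136.9
```

step_arm(motion="0.7 0 -0.1 0 0 0 0; 0.7 0 -0.22 0 0 0 0; 0.7 0 -0.32 0 0 0 0; 0.7 0.05 -0.338 -0.005 0 0 0; 0.7 0.15 -0.338 -0.005 0 0 0; 0.7 0.3 -0.338 -0.005 0 0 0; 0.7 0.5 -0.338 -0.005 0 0 0; 0.7 0.68 -0.338 -0.005 0 0 0; 0.7 0.8 -0.338 -0.005 0 0 0; 0.7 0.84 -0.338 -0.005 0 0 0; 0.7 0.84 -0.338 -0.005 0 0 0; 0.7 0.84 -0.338 -0.005 0 0 0")

```text
t: 32.37
tool_pos: [0.5042, -0.0673, 0.0414]
ee_rot: [0.705, -0.046, 0.706, 0.046]
force: [1.1, -0.6, -0.2]
gripper_width: 0.0454
```

```bash
python3 -c "
from h import *
go((.5041,-.0682,.0151),97.6)"
```

```text
t 32.37 tcp [ 0.5042 -0.0673  0.0414] az 97.52 w 0.0454 F [ 1.1 -0.6 -0.2] q1,q6 [-0.16 -1.86]
shift [ 0.1753 -0.006  -0.0012] turn [-0.0002 -0.     -0.    ] deg 0.1 mm 26.3
```

step_arm(motion="0.7 0.05 -0.006 0 0 0 0; 0.7 0.1 -0.006 0 0 0 0; 0.7 0.14 -0.006 0 0 0 0; 0.7 0.16 -0.006 0 0 0 0; 0.7 0.172 -0.006 0 0 0 0; 0.7 0.172 -0.006 0 0 0 0; 0.7 0.172 -0.006 0 0 0 0")

```text
t: 32.95
tool_pos: [0.5042, -0.0692, 0.0155]
ee_rot: [0.706, -0.046, 0.706, 0.046]
force: [0.3, -0.6, -0.4]
gripper_width: 0.0452
```

```bash
python3 -c "
from h import *
go((.5041,-.0682,.0151),97.6)"
```

```text
t 32.95 tcp [ 0.5042 -0.0692  0.0155] az 97.45 w 0.0452 F [ 0.3 -0.6 -0.4] q1,q6 [-0.16 -1.86]
shift [0.0025 0.0069 0.0002] turn [-0.0004  0.      0.    ] deg 0.1 mm 1.1
```

Lower a touch more, release and rise.

step_arm(motion="0.7 0.004 0.004 0 0 0 0; 0.7 0.006 0.004 0 0 0 0; 0.7 0.006 0.004 0 0 0 0; 0.5 0.006 0.004 0 0 0 0; 0.3 0.006 0.004 0 0 0 0; 0.1 0.006 0.004 0 0 0 0; 0 0.006 0.004 0 0 0 0; 0 0.006 0.004 0 0 0 0; 0 0.006 0.004 0 0 0 0; 0 0.006 0.004 0 0 0 0; 0 -0.1 0.004 0 0 0 0; 0 -0.25 0.004 0 0 0 0; 0 -0.45 0.004 0 0 0 0; 0 -0.7 0.004 0 0 0 0; 0 -0.9 0.004 0 0 0 0; 0 -1 0.004 0 0 0 0; 0 -1 0.004 0 0 0 0")

```text
t: 34.37
tool_pos: [0.5064, -0.0689, 0.1693]
ee_rot: [0.708, -0.047, 0.703, 0.046]
force: [-0.9, 0.3, -0.6]
gripper_width: 0.0857
```

```bash
python3 pic.py 17 285,185 305,240;python3 -c "
from h import *
go((.461,.2797,.165),67.4)"
```

```text
scene origin 220 110
top origin 240 165
t 34.47 tcp [ 0.5042 -0.0685  0.1658] az 97.47 w 0.0855 F [-0.9 -0.6  0.1] q1,q6 [-0.16 -1.86]
shift [0.0045 2.3392 0.0164] turn [0.0835 0.0002 0.    ] deg 30.1 mm 350.9
```

View pics/p17.png

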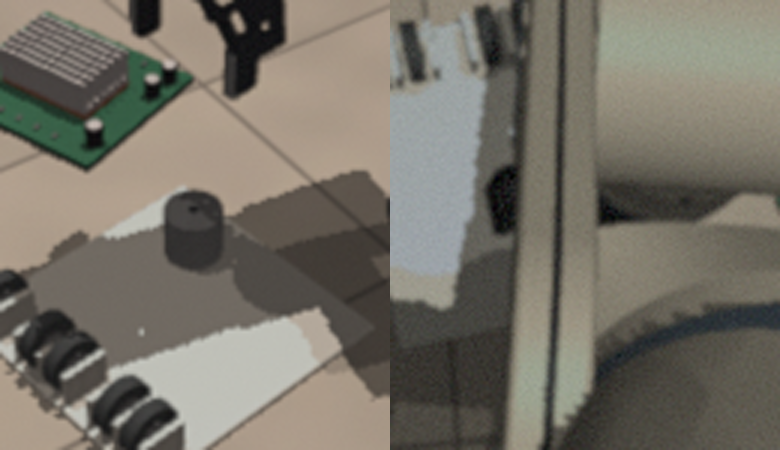

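The small cup stands back at its start spot, with its dot at about (284.4,179.5), the same as at the start. Now the wide cup.

step_arm(motion="0 0 0.15 0 0.01 0 0; 0 0 0.4 0 0.02 0 0; 0 0 0.65 0 0.03 0 0; 0 0 0.87 0 0.04 0 0; 0 0 1 0 0.042 0 0; 0 0 1 0 0.042 0 0")

```text
t: 34.97
tool_pos: [0.4829, 0.083, 0.1637]
ee_rot: [0.704, 0.046, 0.707, -0.046]
force: [-0.4, -0.6, 0.0]
gripper_width: 0.0852
```

```bash
python3 -c "
from h import *
go((.461,.2797,.165),67.4)"
```

```text
t 34.97 tcp [0.4829 0.083  0.1637] az 82.5 w 0.0852 F [-0.4 -0.6  0. ] q1,q6 [ 0.15 -1.29]
shift [-0.0077  1.281  -0.3158] turn [ 0.0419 -0.0005  0.0001] deg 15.1 mm 197.9
```

step_arm(motion="0 0 0.15 -0.03 0.01 0 0; 0 0 0.4 -0.09 0.02 0 0; 0 0 0.65 -0.16 0.03 0 0; 0 0 0.87 -0.22 0.042 0 0; 0 0 1 -0.25 0.042 0 0; 0 0 1 -0.25 0.042 0 0")

```text
t: 35.47
tool_pos: [0.4668, 0.2363, 0.1641]
ee_rot: [0.693, 0.138, 0.694, -0.139]
force: [0.4, -0.8, -0.3]
gripper_width: 0.085
```

```bash
python3 -c "
from h import *
go((.461,.2797,.08),67.4)"
```

```text
t 35.47 tcp [0.4668 0.2363 0.1641] az 67.42 w 0.085 F [ 0.4 -0.8 -0.3] q1,q6 [ 0.45 -0.73]
shift [ 0.5607  0.2525 -0.1459] turn [ 0.     -0.0002  0.0001] deg 0.1 mm 94.8
```

step_arm(motion="0 0 0.12 -0.07 0 0 0; 0 0 0.22 -0.13 0 0 0; 0 0 0.252 -0.146 0 0 0; 0 0.1 0.252 -0.146 0 0 0; 0 0.3 0.252 -0.146 0 0 0; 0 0.45 0.252 -0.146 0 0 0; 0 0.55 0.252 -0.146 0 0 0; 0 0.56 0.252 -0.146 0 0 0; 0 0.56 0.252 -0.146 0 0 0")

```text
t: 36.22
tool_pos: [0.4612, 0.2756, 0.0801]
ee_rot: [0.692, 0.139, 0.694, -0.141]
force: [0.1, 0.4, 0.2]
gripper_width: 0.0856
```

```bash
python3 -c "
from h import *
go((.461,.2797,.0132),67.4)"
```

```text
t 36.22 tcp [0.4612 0.2756 0.0801] az 67.2 w 0.0856 F [0.1 0.4 0.2] q1,q6 [ 0.52 -0.66]
shift [ 0.4462  0.0263 -0.011 ] turn [-0.0006 -0.0003  0.0005] deg 0.3 mm 67.1
```

step_arm(motion="0 0.05 0 0 0 0 0; 0 0.05 0 0 0 0 0; 0 0.05 0 0 0 0 0")

```text
t: 36.47
tool_pos: [0.4622, 0.2771, 0.0744]
ee_rot: [0.693, 0.14, 0.693, -0.139]
force: [-0.3, 0.6, 0.3]
gripper_width: 0.0854
```

```bash
python3 -c "
from h import *
go((.461,.2797,.0132),67.4)"
```

```text
t 36.47 tcp [0.4622 0.2771 0.0744] az 67.22 w 0.0854 F [-0.3  0.6  0.3] q1,q6 [ 0.52 -0.66]
shift [ 0.4082  0.0126 -0.0144] turn [-0.0005  0.0001 -0.0001] deg 0.2 mm 61.3
```

step_arm(motion="0 0.08 0.012 -0.012 0 0 0; 0 0.2 0.012 -0.012 0 0 0; 0 0.3 0.012 -0.012 0 0 0; 0 0.37 0.012 -0.012 0 0 0; 0 0.405 0.012 -0.012 0 0 0; 0 0.405 0.012 -0.012 0 0 0; 0 0.405 0.012 -0.012 0 0 0; 0.2 0.405 0.012 -0.012 0 0 0; 0.3 0.405 0.012 -0.012 0 0 0; 0.4 0.405 0.012 -0.012 0 0 0; 0.5 0.405 0.012 -0.012 0 0 0; 0.5 0.405 0.012 -0.012 0 0 0; 0.5 0.405 0.012 -0.012 0 0 0; 0.5 0.405 0.012 -0.012 0 0 0; 0.5 0.405 0.012 -0.012 0 0 0")

```text
t: 37.72
tool_pos: [0.4614, 0.2798, 0.0143]
ee_rot: [0.694, 0.14, 0.693, -0.139]
force: [-1.0, -1.0, 5.7]
gripper_width: 0.0603
```

```bash
python3 -c "
from h import *
go((.461,.2797,.0132),67.4)"
```

```text
t 37.72 tcp [0.4614 0.2798 0.0143] az 67.21 w 0.0603 F [-1.  -1.   5.7] q1,q6 [ 0.52 -0.65]
shift [ 0.0073 -0.0018 -0.0021] turn [-0.0005  0.0001 -0.0002] deg 0.2 mm 1.2
```

step_arm(motion="0.6 -0.03 0 0 0 0 0; 0.6 -0.1 0 0 0 0 0; 0.6 -0.22 0 0 0 0 0; 0.6 -0.4 0 0 0 0 0; 0.6 -0.58 0 0 0 0 0; 0.6 -0.72 0 0 0 0 0; 0.6 -0.8 0 0 0 0 0; 0.6 -0.8 -0.1 0.06 0 0 0; 0.6 -0.8 -0.25 0.14 0 0 0; 0.6 -0.8 -0.45 0.26 0 0 0; 0.6 -0.8 -0.65 0.37 0 0 0; 0.6 -0.8 -0.82 0.47 0 0 0; 0.6 -0.8 -0.94 0.54 0 0 0; 0.6 -0.8 -1 0.57 0 0 0; 0.6 -0.8 -1 0.57 0 0 0")

```text
t: 38.97
tool_pos: [0.4815, 0.1065, 0.1333]
ee_rot: [0.693, 0.14, 0.693, -0.141]
force: [-1.0, -0.0, -1.8]
gripper_width: 0.0598
```

```bash
python3 -c "
from h import *
go((.4928,.0156,.12),67.4)"
```

```text
t 38.97 tcp [0.4815 0.1065 0.1333] az 67.08 w 0.0598 F [-1.  -0.  -1.8] q1,q6 [ 0.19 -0.98]
shift [ 0.0887 -0.5285  0.3056] turn [-0.0009 -0.0001  0.0001] deg 0.3 mm 92.5
```

step_arm(motion="0.6 0 -0.1 0.06 0 0 0; 0.6 0 -0.23 0.13 0 0 0; 0.6 0 -0.37 0.21 0 0 0; 0.6 0 -0.48 0.27 0 0 0; 0.6 0 -0.528 0.305 0 0 0; 0.6 0 -0.528 0.305 0 0 0; 0.6 0.08 -0.528 0.305 0 0 0; 0.6 0.2 -0.528 0.305 0 0 0; 0.6 0.36 -0.528 0.305 0 0 0; 0.6 0.5 -0.528 0.305 0 0 0; 0.6 0.6 -0.528 0.305 0 0 0; 0.6 0.64 -0.528 0.305 0 0 0; 0.6 0.64 -0.528 0.305 0 0 0; 0.6 0.64 -0.528 0.305 0 0 0")

```text
t: 40.13
tool_pos: [0.4933, 0.0182, 0.0374]
ee_rot: [0.693, 0.139, 0.693, -0.139]
force: [-0.1, -0.2, -1.4]
gripper_width: 0.0599
```

```bash
python3 -c "
from h import *
go((.4928,.0156,.0163),67.4)"; python3 pic.py 18 300,185 290,240
```

```text
t 40.13 tcp [0.4933 0.0182 0.0374] az 67.27 w 0.0599 F [-0.1 -0.2 -1.4] q1,q6 [ 0.01 -1.16]
shift [ 0.1406 -0.0175  0.0035] turn [-0.0004 -0.     -0.    ] deg 0.1 mm 21.3
scene origin 235 110
top origin 225 165
```

View pics/p18.png

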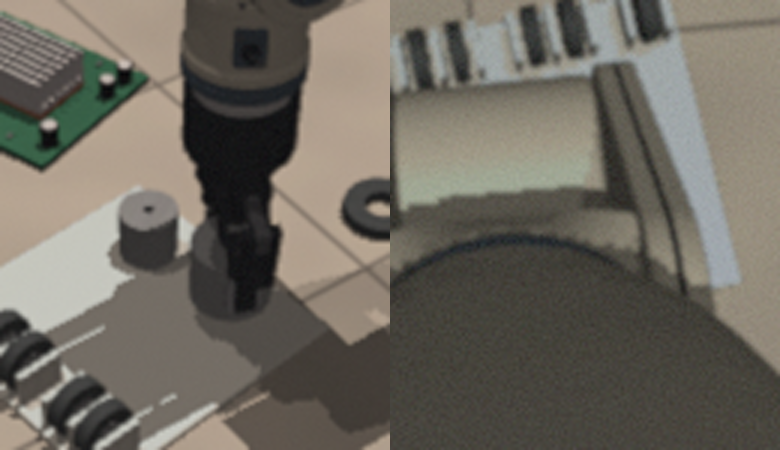

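The wide cup hovers at its old place, clear of the small cup. Lower it and check.

step_arm(motion="0.6 0.04 -0.015 0 0 0 0; 0.6 0.08 -0.015 0 0 0 0; 0.6 0.11 -0.015 0 0 0 0; 0.6 0.13 -0.015 0 0 0 0; 0.6 0.138 -0.015 0 0 0 0; 0.6 0.138 -0.015 0 0 0 0; 0.6 0.138 -0.015 0 0 0 0")

```text
t: 40.82
tool_pos: [0.4923, 0.0153, 0.0164]
ee_rot: [0.693, 0.14, 0.693, -0.14]
force: [-0.3, 0.4, -1.6]
gripper_width: 0.0597
```

```bash
python3 -c "
from h import *
go((.4928,.0156,.0163),67.4)"
```

```text
t 40.82 tcp [0.4923 0.0153 0.0164] az 67.22 w 0.0597 F [-0.3  0.4 -1.6] q1,q6 [ 0.01 -1.17]
shift [0.0008 0.0033 0.0022] turn [-0.0005 -0.      0.    ] deg 0.2 mm 0.6
```

step_arm(motion="0.6 0.004 0.003 0.002 0 0 0; 0.6 0.006 0.003 0.002 0 0 0; 0.6 0.006 0.003 0.002 0 0 0; 0.4 0.006 0.003 0.002 0 0 0; 0.25 0.006 0.003 0.002 0 0 0; 0.1 0.006 0.003 0.002 0 0 0; 0 0.006 0.003 0.002 0 0 0; 0 0.006 0.003 0.002 0 0 0; 0 0.006 0.003 0.002 0 0 0; 0 0.006 0.003 0.002 0 0 0; 0 -0.1 0.003 0.002 0 0 0; 0 -0.25 0.003 0.002 0 0 0; 0 -0.45 0.003 0.002 0 0 0; 0 -0.7 0.003 0.002 0 0 0; 0 -0.9 0.003 0.002 0 0 0; 0 -1 0.003 0.002 0 0 0; 0 -1 0.003 0.002 0 0 0")

```text
t: 42.23
tool_pos: [0.4951, 0.0157, 0.1701]
ee_rot: [0.696, 0.14, 0.691, -0.139]
force: [-0.3, 0.5, 0.3]
gripper_width: 0.0856
```

step_arm(motion="0 -0.1 0.2 -0.1 0 0 0; 0 -0.2 0.5 -0.25 0 0 0; 0 -0.3 0.8 -0.4 0 0 0; 0 -0.3 1 -0.5 0 0 0; 0 -0.3 1 -0.5 0 0 0; 0 -0.3 1 -0.5 0 0 0")

```text
t: 42.73
tool_pos: [0.4812, 0.1858, 0.2109]
ee_rot: [0.693, 0.138, 0.694, -0.138]
force: [0.3, 1.3, 0.1]
gripper_width: 0.0851
```

step_arm(motion="0 0 0.2 -0.1 0 0 0; 0 0 0.5 -0.25 0 0 0; 0 0 0.8 -0.4 0 0 0; 0 0 1 -0.5 0 0 0; 0 0 1 -0.5 0 0 0; 0 0 1 -0.5 0 0 0; 0 0 1 -0.5 0 0 0; 0 0 1 -0.5 0 0 0")

```text
t: 43.4
tool_pos: [0.4704, 0.3482, 0.2105]
ee_rot: [0.693, 0.139, 0.694, -0.141]
force: [-0.2, -0.3, -0.4]
gripper_width: 0.0854
```

```bash
python3 -c "
from h import *
from plant import snapshot
t=snapshot('top');s=snapshot('scene');np.savez('pics/top19.npz',**t);np.savez('pics/scene19.npz',**s)
for n,i in(('t',t),('s',s)):cv2.imwrite(f'pics/f19{n}.png',i['img'][:,:,::-1])"
```

```text
(no output)
```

View pics/f19t.png

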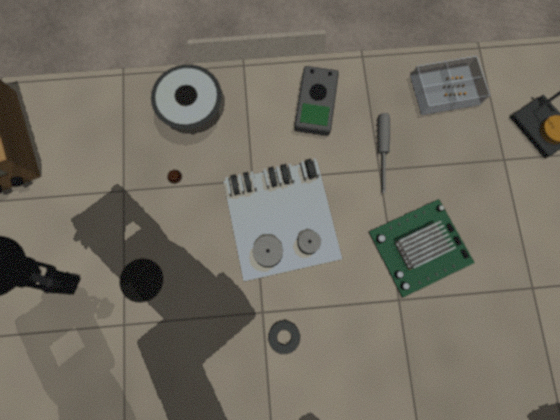

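View pics/f19s.png

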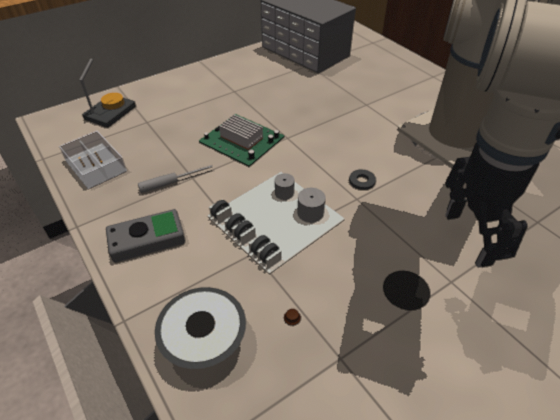

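Both views show the cups back on the rack (top dots about (268,250) and (309,242)), the sink on the plate at (427,243), and the knob and driver where they were. One last numeric check follows.

```bash
python3 -c "
from h import *
for n,w in(('top',[(268,250,.056,4),(309,242,.048,4)]),('scene',[(311,196,.056,3),(284,179,.048,3)])):
    a=load(n+'0');b=load(n+'19')
    for x,y,z,r in w:
        A=ray(a,[dot(a,(x,y),r)],z);B=ray(b,[dot(b,(x,y),r)],z);print(n,((B-A)*1000).round(1))
    d=cv2.absdiff(a['img'],b['img']).max(2)
    print('knob/driver diff',d[168:186,165:183].max() if n=='top' else d[308:326,283:302].max(), d[112:195,374:392].max() if n=='top' else d[163:195,135:216].max())
from plant import get_obs;o=get_obs();print(o['t'],abs(o['joint_vel']).max(),o['force'])
s=load('top19');g=s['img'][205:285,380:465,::-1];cv2.imwrite('pics/z19.png',cv2.resize(g,None,fx=7,fy=7,interpolation=cv2.INTER_CUBIC))"
```

```text
top [[-0.1  1.1  0. ]]
top [[1.3 0.1 0. ]]
knob/driver diff 33 15
scene [[-0.1  0.8  0. ]]
scene [[ 0.7 -0.4 -0. ]]
knob/driver diff 10 5
43.5 0.005803119426839546 [-0.39615998  0.42486088  0.11829864]
```

View pics/z19.png

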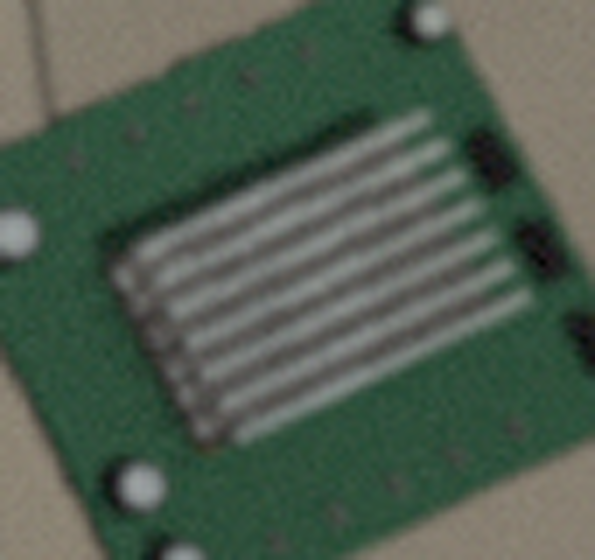

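```bash
python3 -c "
from h import *
p=(np.array([(138,246),(430,112),(532,294),(236,438)])+.5)/7-.5+[380,205]
P=ray(load('top19'),p,.046);print(P.mean(0),cv2.minAreaRect((P[:,:2]*1000).astype(np.float32)),'plate top-cam 478.7,-302.7,19.7')"
```

```text
[ 0.48060907 -0.30213103  0.046     ] ((480.78387451171875, -301.7885437011719), (59.103694915771484, 96.17784881591797), 19.91645622253418) plate top-cam 478.7,-302.7,19.7
```

The sink is about 2 mm and 0.2° from the plate centre, and the cups are within 1.5 mm of where they started. Handing in.

```bash
python3 -c "
from plant import finish_job;print(finish_job())"
```

```text
the job is handed in; nothing more can be done
None
```

The job is done and handed in at about 43.5 s of the 141 s allowed. I parked the wide cup on the pad and stacked the small cup on it. Then I moved the heat sink onto the copper plate and put both cups back on their rack spots, small one first.

**Last checks from the two cameras:**
- **Cups:** each is within about 1.3 mm of its starting spot and looks upright in the pictures. While stacked, the small cup measured about 1 mm off the wide cup's axis.
- **Heat sink:** it is about 2 mm from the plate centre, with its long side within about 0.2° of the plate's. An earlier look during the job gave about 3 mm and 0.6°. The corners were picked by eye both times, and both results are well inside the limits.
- **Screwdriver and knob:** neither appears to have moved in either view. In the top view, pixels around the knob differed by up to 33 levels. I take that for image noise or a lighting change, but did not check further.
- **Arm:** it is at rest near the pad, clear of everything, with wrist force readings close to zero.

The two cameras disagreed by about 1–2 mm throughout, as the calibration note said they might, so I averaged them. No check failed.

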